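# Pack the router cutters and lock the dovetail case

## Task

Pack up the router cutters: first draw the red transport bolt fully open, out of the way of the lid. Then put every cutter into a pocket of its own in the green case, standing shank up on the pocket floor, and after that slide the wooden dovetail lid into its tapered way, narrow end first, and push it firmly home until it jams tight. Only then slide the bolt fully shut to its end stop, and leave the other things on the bench where they are.

Things in the scene. Friction and masses are not known exactly. Their poses are not given: they have to be found in the camera images.
- case: Green cutter case, fixed to the bench: 196 mm long (its x), 132 mm wide (y); origin at the centre of its underside, on the bench, z up. Thick side walls, tops 68 mm above the bench. The lid lies on the wall tops and slides towards the case's +x; the wide mouth is at the -x end. A steel shelf for the bolt juts out beyond that end (x -98 to -132, y +5 to +125 mm, top at 62 mm).
- pockets (a point): Middle of the floor of the case's open well (170 x 68 mm), 10 mm above the bench, axes as the case. Four square pockets in a row along x at x = -64, -21, +21, +64 mm, y = 0, each 38 mm (x) by 40 mm (y); the light-wood strips round them rise 12 mm above the floor, the well's walls 58 mm.
- way (a point): Where the lid's origin lies when home: 68 mm above the case's origin, axes as the case. Two dark rails, 12 mm high, lean 20 degrees inwards over the lid's edges; their feet stand 48 mm either side here and close in by 3.5 degrees a side towards +x. 100 mm or more short of home the lid can be laid straight down between them. An end board 11 mm beyond the home lid closes the +x end.
- lid: Loose light-wood dovetail lid, 180 mm long (its x), 12 mm thick, about 250 g, 107 mm wide at the -x end, 85 mm at the +x end, which has three red stripes on top and goes in first. Origin at the centre of its underside, z up. Pushed with 12 to 18 N it jams between the rails within a few mm of home and stays. Starts flat on the bench at the robot's left.
- lid_pull (a point): Top centre of the black pull bar on the lid: 14 mm thick (lid x), 50 mm long (lid y), standing 26 mm above the lid's top; this point is 38 mm above the lid's underside, at its centre.
- bolt (a joint): Travel of the case's transport bolt (m): 0 fully open, 0.045 the end stop, fully shut. It slides towards the case's -y against about 2.5 N of friction and stays where left; it starts part shut, in the way of the lid, which passes only while this is below 0.012. Shut, its aluminium tongue, 14 mm high, stands 4 mm behind the wide end of the home lid; a lid further out blocks it.
- bolt_knob (a point): Top centre of the bolt's red knob: 26 mm (case x) by 16 mm (case y), its top 106 mm above the bench, the upper 30 mm graspable. It moves with the bolt: at case x = -105 mm, case y = 108 mm less the bolt's travel.
- cutter0: Router cutter whose round red head is 30 mm across and 22 mm high, standing head down, with a steel shank 12 mm across rising 30 mm above it (52 mm in all), 90 g; origin at the centre of the head's flat underside, z along the shank. Stands on the bench at the robot's right; may be absent (then no pose).
- cutter1: Router cutter whose round orange head is 30 mm across and 22 mm high, standing head down, with a steel shank 12 mm across rising 30 mm above it (52 mm in all), 90 g; origin at the centre of the head's flat underside, z along the shank. Stands on the bench at the robot's right; may be absent (then no pose).
- cutter2: Router cutter whose round blue head is 30 mm across and 22 mm high, standing head down, with a steel shank 12 mm across rising 30 mm above it (52 mm in all), 90 g; origin at the centre of the head's flat underside, z along the shank. Stands on the bench at the robot's right; may be absent (then no pose).
- cutter3: Router cutter whose round yellow head is 30 mm across and 22 mm high, standing head down, with a steel shank 12 mm across rising 30 mm above it (52 mm in all), 90 g; origin at the centre of the head's flat underside, z along the shank. Stands on the bench at the robot's right; may be absent (then no pose).
- tape_measure: Bystander, to be left alone: yellow and black tape measure, 65 x 35 x 60 mm; origin at its underside.
- sanding_block: Bystander, to be left alone: cork sanding block, 90 x 55 x 35 mm; origin at its underside.
- glue_bottle: Bystander, to be left alone: white glue bottle, 60 mm across, 140 mm high; origin at its underside.
- screwdriver: Bystander, to be left alone: screwdriver with a red handle, lying; origin near its middle.
- screw_jar: Bystander, to be left alone: jar, 70 mm across, 80 mm high; origin at its underside.
- mallet: Bystander, to be left alone: rubber mallet, head 60 x 110 x 60 mm, lying; origin at its underside.
Mind the look-alikes: they are no part of the job. What is shaped like the lid but turquoise is not meant.

How it is judged (in metres and radians):
On the way, in this order (a step that is already met when the one before it is completed fails the run):
1. the bolt is drawn open (value of joint bolt below 0.01 m), for 0.2 s.
2. every cutter stands shank up on the floor of a pocket in the case (x of cutter0 in the frame of case between -0.085 and 0.085 m and y of cutter0 in the frame of case between -0.02 and 0.02 m and z of cutter0 in the frame of case between 0.006 and 0.0145 m and angle between each of cutter0, cutter1, cutter2, cutter3's own z axis and vertical below 0.2 rad and x of cutter1 in the frame of case between -0.085 and 0.085 m and y of cutter1 in the frame of case between -0.02 and 0.02 m and z of cutter1 in the frame of case between 0.006 and 0.0145 m and x of cutter2 in the frame of case between -0.085 and 0.085 m and y of cutter2 in the frame of case between -0.02 and 0.02 m and z of cutter2 in the frame of case between 0.006 and 0.0145 m and x of cutter3 in the frame of case between -0.085 and 0.085 m and y of cutter3 in the frame of case between -0.02 and 0.02 m and z of cutter3 in the frame of case between 0.006 and 0.0145 m), for 0.2 s.
3. the lid is in its way, pushed home until the taper leaves it no play (x of lid in the frame of case between -0.0035 and 0.012 m and y of lid in the frame of case between -0.004 and 0.004 m and z of lid in the frame of case between 0.065 and 0.072 m and angle between the x axis of lid and the x axis of case, either way round below 0.04 rad and angle between lid's own z axis and vertical below 0.04 rad), for 0.2 s.
4. the bolt is shut to its end stop (value of joint bolt above 0.042 m), for 0.2 s.
At the end, for the whole second after the job is handed in: every cutter present stands upright (within 0.2 rad) on a pocket floor in the case (within 4.5 mm in height); the lid lies in its way no more than 3.5 mm short of home (case x -3.5 to +12 mm, y within 4 mm, level); the bolt is within 3 mm of its 45 mm end stop; all at rest (all of step 2 and all of step 3 and linear speed of lid below 0.02 m/s and linear speed of each of cutter0, cutter1, cutter2, cutter3 below 0.03 m/s and value of joint bolt above 0.042 m); the robot touches nothing.
It fails at once if a bystander is shoved more than 40 mm or toppled (distance of any of tape_measure, sanding_block, glue_bottle, screwdriver, screw_jar, mallet from where it was at the start of the episode above 0.04 m or angle between any of glue_bottle, screw_jar's own z axis and vertical above 0.6 rad).
It fails at once if the bolt is shut before the lid is home (value of joint bolt above 0.042 m and x of lid in the frame of case below -0.02 m).
Of cutter0, cutter1, cutter2, cutter3 only 3 to 4 are there at a start; the rules pass over those that are not, and their reading is None.
At some moment in a run one of cutter0, cutter1, cutter2, cutter3, lid may be knocked a few centimetres aside while the robot is not near it.
It also fails if it takes over 210 s, if anything falls off the work surface, if the arm or the gripper's body presses on something with over 40 N, if the wrist force passes 120 N, or if a joint passes its speed limit or range.

## Robot

A 6-joint arm with a two-finger parallel gripper is mounted at the origin on the work surface. World frame = base frame: x ahead of the robot, y to its left, z up, the work surface at z = 0. Lengths are in mm, angles in rad, forces in N, time in s.
With the tool pointing down it reaches from about 275 to 725 mm from the base axis. Payload 15.9 kg.
Tool frame: the origin (TCP) lies between the finger pads; the fingertips stand 22 mm ahead of it and the grasp point (between the pads) lies 3 mm ahead of it; z points along the fingers, y is the line along which they close (so a half turn about z gives the same grasp; the last joint's range is limited). The gripper opens to 85 mm and grips with 20 to 120 N. Pads are 22 mm wide; open, the fingers measure 114 mm over their backs; the gripper's body (76 mm by 85 mm) begins 54 mm behind the grasp point. The pads swing forward as they close: fully open they stand 13 mm farther back than shut.
Start: joints at [-1.284, 0.213, -0.034, 1.323, 0, 1.571], TCP at [141.436, -479.564, 253.306] pointing down, gripper open.
Joint ranges: [-2.98, 2.98], [-0.74, 1.72], [-1.14, 1.35], [-2.1, 2.04], [-1.57, 1.44], [-3.14, 3.14]. Speed limits (rad/s): [1.89, 1.89, 2.39, 2.57, 3.14, 3.14].

## Interface

Orientations are given as [roll, pitch, yaw] about the fixed x, y, z axes, in that order (R = Rz(yaw) Ry(pitch) Rx(roll)).
In Python, from workcell import monitor, snapshot, camera_info, order gives the robot as it stands.
- The arm moves only by the tool apply_moves, never from a script. Its argument "motion" is a list of rows, each a list of 3 entries, a list of its own where there are three numbers: the finger opening in cm, from 0 to 8.54, then the shift along the tool's x, y, z in cm, then the turn, a rotation vector about the tool's x, y, z in rad. In form: [[jaw, [x, y, z], [rx, ry, rz]], ...]. A call has 1 to 8 rows; each row shifts and turns the commanded pose from where the row before left it, along the tool's axes as they then stand; what a row does not reach is not made up. A row lasts 1/12 s, in which the tool goes at most 41.7 mm and 7.16 degrees, less where a joint would pass 70% of its speed; a pose out of reach is approached as far as the arm can. A call is refused whole if a number of a shift passes 4.17 or a number of a turn 0.125, either way. A call with a gripper value outside its range is refused whole. The fingers move at their own pace and stop on an object; "force" is the grip in N (left out, the last holds). Time passes only in rows, so rows that do not move let the fingers close. It gives the time, the measured TCP pose, the force, the opening and the grip force at its end, in the units of the state.
- monitor.get_state(): the state, without advancing time (a new reading comes with each control period).
- snapshot(name): name is "side" or "top" or "wrist"; returns the picture (420x560x3 uint8, red, green, blue); there is no depth.
- camera_info(name): a dict with "fx", "fy", "cx", "cy" (pixels), "rvec" (rotation vector, rad) and "tvec" (3), from world to camera coordinates, as OpenCV has them. Camera axes: x right, y down, z forward; pixel columns grow to the right and rows downward; lengths in mm; the calibration is good to about 2 mm. A picture is of the moment at which its call begins: read the wrist's pose just before it. camera_info takes no time and is no camera call; for the wrist camera it gives the pose at the moment of the call.
- order.finish_job(): hands the job in; it is judged then, once.
The state is a dict: "clock": time; "joint_positions": joint angles; "joint_vel": joint speeds; "joint_torque": joint torques, N m; "tool_pos": TCP position; "orientation": TCP orientation; "ft_force": force on the tool from outside, world axes, zero at the start; "torque": the same for the moment, N m; "width": opening from 0.0 (shut) to 1.0 (fully open); "gripper_force": force on a finger pad.
Only numpy, scipy, OpenCV 4.12 (cv2) and the standard library are available. Lean on these libraries where they do the work, as an engineer would, in place of code of your own. Each camera call takes 0.05 s, during which the arm holds its last target. There are 200 camera calls.

## Working session

There is one attempt and no reset: what is moved stays moved. The work goes in short steps, Python scripts to look and compute and a tool call to move; the robot and the scene stay as the last step left them, time stands still between calls to the robot, and variables do not carry over. Pictures are saved under pics/ and viewed, at most 14 in all, crops included, and the job is handed in when it is done.

Besides the shell and the picture viewer there is one more tool, called after "Call:" as name([rows], argument=value, ...), one row to a line, values as JSON. apply_moves: Moves the arm, as the interface text tells. Its arguments: {"type":"object","properties":{"motion":{"type":"array","items":{"type":"array"}},"force":{"type":"number"}},"required":["motion"]}

```bash
mkdir -p pics; ls; cat > h.py <<'E'
import numpy as np, cv2
from workcell import monitor, snapshot, camera_info, order
def snap(n,f):
    im=snapshot(n)[:,:,::-1].copy(); cv2.imwrite('pics/'+f,im); return im
def cam(n):
    c=camera_info(n); K=np.array([[c['fx'],0,c['cx']],[0,c['fy'],c['cy']],[0,0,1.]])
    return K,cv2.Rodrigues(np.array(c['rvec'],float))[0],np.array(c['tvec'],float)
def px(n,u,v,z,c=None):
    K,R,t=c or cam(n); d=R.T@np.linalg.inv(K)@[u,v,1]; o=-R.T@t
    return o+d*(z-o[2])/d[2]
def proj(n,P,c=None):
    K,R,t=c or cam(n); p=K@(R@np.asarray(P,float)+t); return p[:2]/p[2]
E
python3 - <<'E'
from h import *
print(monitor.get_state())
for n in('top','side'):
    im=snap(n,n+'0.png'); K,R,t=cam(n); print(n,K[0,0],-R.T@t,R.round(2).tolist())
a=cv2.imread('pics/top0.png');b=cv2.imread('pics/side0.png')
cv2.imwrite('pics/top0b.png',cv2.resize(a,(800,600),interpolation=2))
E
```

```text
pics
{'clock': 0.0, 'joint_positions': array([-1.28396894e+00,  2.13355413e-01, -3.50421019e-02,  1.32349827e+00,
       -3.24339650e-05,  1.57079424e+00]), 'joint_vel': array([ 1.73673328e-04,  1.59126917e-03, -4.89428752e-04, -7.47743233e-05,
       -1.55636553e-03, -8.28534004e-04]), 'joint_torque': array([-7.34571397e-03, -6.86144614e+01,  4.87119699e+01,  1.72270514e-02,
       -5.06236065e-04,  3.06649349e-05]), 'tool_pos': array([ 141.35898212, -479.28016493,  252.82326375]), 'orientation': array([-3.14049319e+00,  3.24316475e-05,  2.86829508e-01]), 'ft_force': array([ 0.83736716,  0.15937577, -0.04964158]), 'torque': array([ 0.00326482, -0.01541427,  0.02007708]), 'gripper_force': 0.0, 'width': 0.9961480126021448}
top 537.1973982945966 [ 211.49261225  -52.90700398 1700.4672296 ] [[-0.02, -1.0, 0.01], [-0.98, 0.01, -0.19], [0.19, -0.01, -0.98]]
side 390.9264766680127 [  295.93801938 -1042.52994962   663.53555931] [[0.96, -0.27, -0.0], [-0.13, -0.49, -0.86], [0.23, 0.83, -0.51]]
```

View pics/top0b.png

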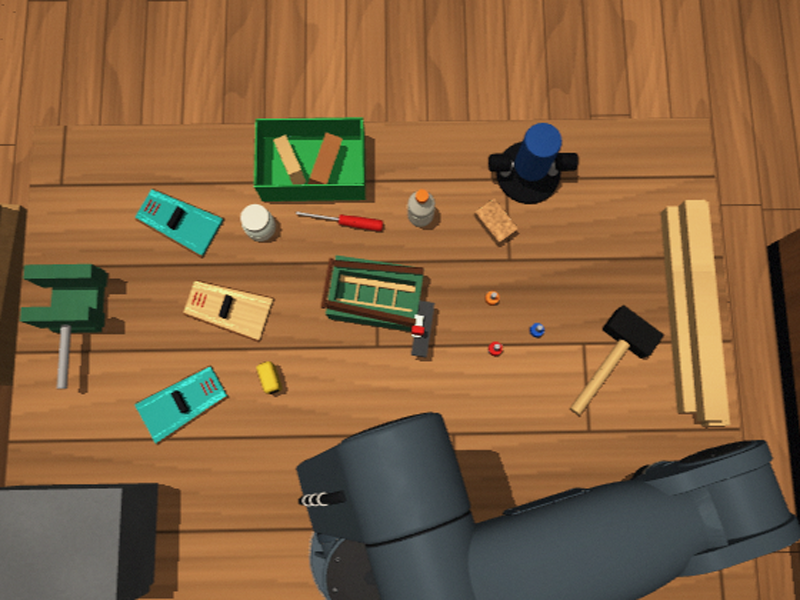

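View pics/side0.png

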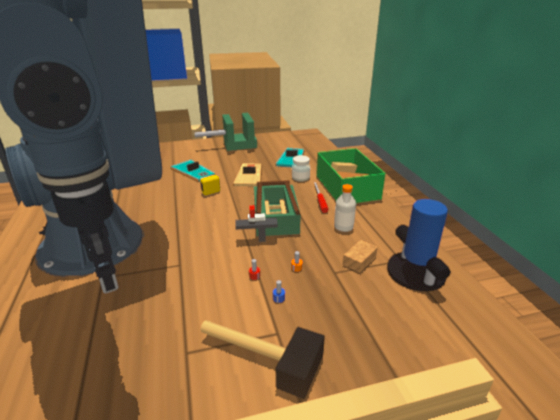

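The top picture shows the case at about (375,293), mouth and shelf at its right end, and the red knob at (418,328). The cutters are red (496,349), orange (492,297) and blue (537,329), with no yellow one seen. Lid candidates are the wooden one at (227,310) and turquoise look-alikes at (180,220) and (181,402). Yellow (268,377) is the tape measure. I choose the wooden lid and will check it close up.

```bash
python3 - <<'E'
from h import *
a=cv2.imread('pics/top0.png')
c1=cv2.resize(a[172:258,222:392],(800,405),interpolation=2)
c2=cv2.resize(a[190:245,122:200],None,fx=2.5,fy=2.5,interpolation=2)
cv2.imwrite('pics/c1.png',c1)
c2=cv2.resize(a[190:242,122:198],(760,520),interpolation=2);cv2.imwrite('pics/c2.png',c2)
for n,(u,v),z in [('red',(496,349),30),('or',(492,297),30),('blue',(537,329),30),('lid',(227,307),38),('knob',(418,326),106),('case',(375,292),22)]:
    print(n,px('top',u*.7,v*.7,z).round())
E
```

```text
red [ 422. -265.   30.]
or [ 538. -260.   30.]
blue [ 465. -357.   30.]
lid [523. 324.  38.]
knob [464. -93. 106.]
case [555.  -1.  22.]
```

View pics/c1.png

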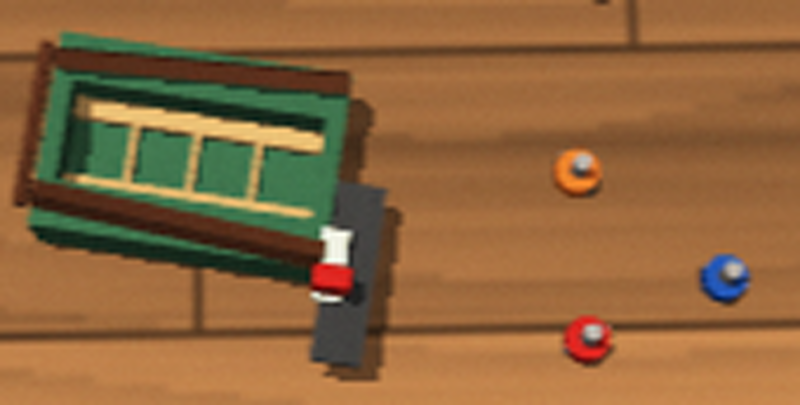

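View pics/c2.png

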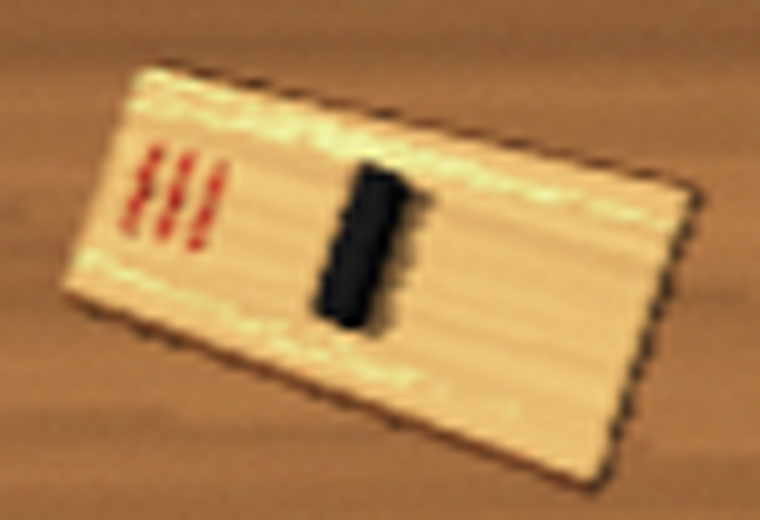

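The close crops confirm it: wooden lid with red stripes at crop (175,195) and black pull at (365,245). The case mouth is at the right with the shelf at crop (350,280) and the red knob at (332,272). Red, orange and blue cutters stand at crop (588,338), (578,170) and (726,278). Next I fit the poses.

```bash
cat >> h.py <<'E'
from scipy.optimize import least_squares
from scipy.spatial.transform import Rotation as Ro
def rz(a): return np.array([[np.cos(a),-np.sin(a),0],[np.sin(a),np.cos(a),0],[0,0,1]])
def fit(n,obj,uv,x0,c=None):
    "fit x,y,yaw of an upright body from object points (z = world z) and pixels"
    c=c or cam(n); obj=np.array(obj,float)
    f=lambda q:np.ravel([proj(n,rz(q[2])@o+[q[0],q[1],0],c) for o in obj]-np.array(uv))
    s=least_squares(f,x0,loss='soft_l1'); return s.x,f(s.x).reshape(-1,2).round(1)
def go(T,yaw):
    "tool-axes turn about z and the shift (cm) after the turn, tool pointing down"
    s=monitor.get_state(); y=s['orientation'][2]; d=np.asarray(T,float)-s['tool_pos']
    turn=-((yaw-y+np.pi)%(2*np.pi)-np.pi)
    sh=[(d[0]*np.cos(yaw)+d[1]*np.sin(yaw))/10,(d[0]*np.sin(yaw)-d[1]*np.cos(yaw))/10,-d[2]/10]
    print('rz %.3f shift cm'%turn,np.round(sh,2),'rows',np.ceil(max(abs(turn)/.12,np.linalg.norm(sh)/4.1)))
E
python3 - <<'E'
from h import *
s=800/170
C=lambda u,v:(222+u/s,172+v/s)
obj=[(-132,5,62),(-132,125,62),(-98,125,62),(42.5,0,22),(0,0,22),(-42.5,0,22),(98,-66,68)]
uv=[C(386,188),C(360,368),C(313,360),C(131,150),C(192,160),C(256,172),C(63,33)]
q,r=fit('top',obj,uv,[555,0,1.4]);print('case',q.round(3),r.tolist())
L=lambda u,v:(122+u/10,190+v/10)
obj=[(90,42.5,12),(90,-42.5,12),(-90,-53.5,12),(-90,53.5,12),(0,25,38),(0,-25,38)]
uv=[L(68,288),L(140,70),L(695,190),L(598,487),L(335,320),L(385,170)]
q2,r=fit('top',obj,uv,[523,324,1.2]);print('lid',q2.round(3),r.tolist())
kn=px('top',*C(333,265),106);print('knob',kn,'in case',rz(q[2]).T@(kn-[q[0],q[1],0]))
print([px('top',*C(u,v),52).round(1) for u,v in [(593,333),(583,163),(735,271)]])
go([kn[0]-30,kn[1],230],q[2])
E
```

```text
case [548.256  -2.491   1.401] [[0.4, -0.0], [0.2, -0.2], [-0.8, -0.2], [0.1, 0.6], [0.3, 0.5], [-0.1, -0.0], [-0.3, -0.6]]
lid [524.535 327.801   1.284] [[-0.3, 2.3], [1.0, -1.0], [0.2, -1.5], [-0.3, 0.8], [-0.2, 0.0], [-0.2, -0.1]]
knob [463.24699945 -93.42806738 106.        ] in case [-103.97822467   68.44485656  106.        ]
[array([ 423.9, -264.7,   52. ]), array([ 537.9, -262.6,   52. ]), array([ 463.7, -360.2,   52. ])]
rz -1.114 shift cm [42.96 22.26  2.29] rows 12.0
```

Call:
apply_moves([
  [8.5, [0, 0, 0], [0, 0, -0.124]],
  [8.5, [0, 0, 0], [0, 0, -0.124]],
  [8.5, [0, 0, 0], [0, 0, -0.124]],
  [8.5, [0, 0, 0], [0, 0, -0.124]],
  [8.5, [0, 0, 0], [0, 0, -0.124]],
  [8.5, [0, 0, 0], [0, 0, -0.124]],
  [8.5, [0, 0, 0], [0, 0, -0.124]],
  [8.5, [0, 0, 0], [0, 0, -0.124]],
])

```text
clock: 0.77
tool_pos: [141.4, -479.4, 253.0]
orientation: [-3.141, -0.001, 1.285]
ft_force: [0.3, 0.2, -0.6]
width: 0.994
gripper_force: 0.0
```

Call:
apply_moves([
  [8.5, [0, 0, 0], [0, 0, -0.122]],
  [8.5, [3.3, 1.7, 0.2], [0, 0, 0]],
  [8.5, [3.3, 1.7, 0.2], [0, 0, 0]],
  [8.5, [3.3, 1.7, 0.2], [0, 0, 0]],
  [8.5, [3.3, 1.7, 0.2], [0, 0, 0]],
  [8.5, [3.3, 1.7, 0.2], [0, 0, 0]],
  [8.5, [3.3, 1.7, 0.2], [0, 0, 0]],
  [8.5, [3.3, 1.7, 0.2], [0, 0, 0]],
])

```text
clock: 1.43
tool_pos: [298.3, -270.3, 239.1]
orientation: [-3.141, -0.0, 1.4]
ft_force: [0.8, -1.4, 0.3]
width: 0.992
gripper_force: 0.0
```

Call:
apply_moves([
  [8.5, [3.3, 1.7, 0.2], [0, 0, 0]],
  [8.5, [3.3, 1.7, 0.2], [0, 0, 0]],
  [8.5, [3.3, 1.7, 0.2], [0, 0, 0]],
  [8.5, [3.3, 1.7, 0.2], [0, 0, 0]],
  [8.5, [3.3, 1.7, 0.2], [0, 0, 0]],
  [8.5, [3.3, 1.7, 0.1], [0, 0, 0]],
  [3.5, [0, 0, 0], [0, 0, 0]],
  [3.5, [0, 0, 0], [0, 0, 0]],
])

```text
clock: 2.1
tool_pos: [432.3, -92.6, 227.8]
orientation: [-3.141, -0.0, 1.404]
ft_force: [-0.7, 0.7, 0.5]
width: 0.743
gripper_force: 0.0
```

```bash
python3 - <<'E'
from h import *
s=monitor.get_state();print(s['clock'],s['tool_pos'],s['orientation'],s['width'])
snap('wrist','w1.png');K,R,t=cam('wrist');print(K[0,0],-R.T@t)
E
```

```text
2.1 [432.31242116 -92.62886909 227.81485914] [-3.14054290e+00 -2.83115495e-05  1.40436616e+00] 0.7432473948678188
310.4380641310715 [445.44832363 -16.02429328 348.83094564]
```

View pics/w1.png

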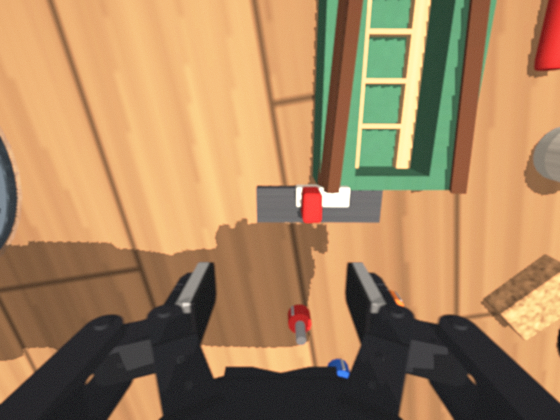

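The wrist picture shows the knob top at (312,192), shelf corners at (258,186), (258,222), (381,222) and (381,188), and pocket cross strips at y 31, 81 and 127. The red cutter is at (300,318).

```bash
python3 - <<'E'
from h import *
obj=[(-98,125,62),(-132,125,62),(-132,5,62),(-98,5,62),(42.5,0,22),(0,0,22),(-42.5,0,22)]
uv=[(258,186),(258,222),(381,222),(381,188),(391,31.5),(387,81),(382,127)]
q,r=fit('wrist',obj,uv,[548,-2,1.4]);print('case',q.round(3),r.tolist())
kn=px('wrist',312,191.5,106);print(kn,rz(q[2]).T@(kn-[q[0],q[1],0]))
k=rz(q[2])@[-106,kn@[0,0,0]+0,0]
go([kn[0],kn[1],105],q[2])
E
cp pics/w1.png /tmp/; python3 -c "
import cv2;a=cv2.imread('pics/w1.png');cv2.imwrite('pics/w1c.png',cv2.resize(a[0:240,240:500],(650,600),interpolation=2))"
```

```text
case [552.457  -2.532   1.399] [[-0.9, 1.8], [-0.3, -0.2], [-0.6, 0.3], [3.0, 0.4], [0.6, -0.2], [-0.3, -0.3], [0.2, -1.0]]
[460.50373607 -78.56056021 106.        ] [-90.61716235  77.61582891 106.        ]
rz 0.003 shift cm [ 1.98  2.58 12.3 ] rows 4.0
```

View pics/w1c.png

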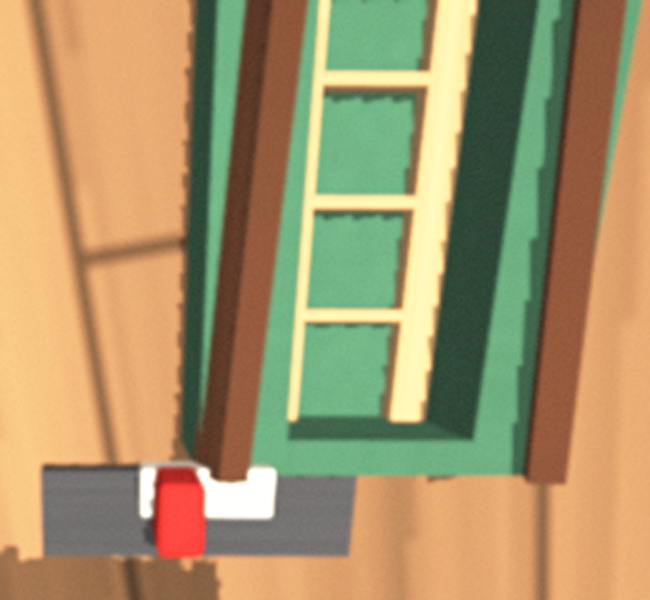

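The crop shows the knob's red from (155,470) to (205,557), its top centre near (181,519), and the white tongue at right reaching (275,495). The mouth edge ends at (522,475). I refit with these.

```bash
python3 - <<'E'
from h import *
C=lambda u,v:(240+u/2.5,v/2.5)
obj=[(-98,125,62),(-132,125,62),(-132,5,62),(42.5,0,22),(0,0,22),(-42.5,0,22),(-85,-34,68),(-98,-66,68)]
uv=[C(43,466),C(43,556),C(349,556),C(377,80),C(366,203),C(355,315),C(474,438),C(522,475)]
q,r=fit('wrist',obj,uv,[548,-2,1.4]);print('case',q.round(3),r.tolist())
q,r=fit('wrist',obj[:6],uv[:6],[548,-2,1.4]);print('case',q.round(3),r.tolist())
kn=px('wrist',*C(181,517),106);print(kn,rz(q[2]).T@(kn-[q[0],q[1],0]))
for T in(30,35,40):print(T,[(proj('wrist',rz(q[2])@[-105+a,108-T+b,z]+[q[0],q[1],0])-[240,0])*2.5 for a,b,z in((13,8,106),(-13,8,106),(-13,-8,106),(13,-8,76))])
go([kn[0],kn[1],105],q[2])
E
```

```text
case [551.909  -2.463   1.398] [[-0.8, 1.3], [-0.1, -0.7], [0.1, -0.0], [0.3, -0.7], [-0.3, -0.5], [-0.4, 0.0], [-0.0, 1.1], [13.1, 0.3]]
case [552.104  -2.717   1.398] [[-0.6, 1.5], [0.0, -0.5], [0.2, 0.2], [0.5, -0.4], [-0.0, -0.3], [-0.2, 0.2]]
[459.08148266 -91.31600053 106.        ] [-103.30050973   76.36766125  106.        ]
30 [array([152.37667312, 483.15525646]), array([150.34394605, 559.29191508]), array([198.53604474, 559.57119154]), array([191.74467312, 463.12190212])]
35 [array([167.91103772, 483.24650502]), array([165.40449399, 559.37919197]), array([213.59508843, 559.65845971]), array([205.68204117, 463.20406266])]
40 [array([183.44490216, 483.33775064]), array([180.46457183, 559.46646614]), array([228.65366208, 559.74572516]), array([219.61900661, 463.28622082])]
rz 0.005 shift cm [ 0.7   2.65 12.3 ] rows 4.0
```

Call:
apply_moves([
  [3.8, [0.15, 1.3, 0], [0, 0, 0]],
  [3.8, [0.2, 1.35, 0], [0, 0, 0.005]],
  [3.8, [0, 0, 3.0], [0, 0, 0]],
  [3.8, [0, 0, 3.0], [0, 0, 0]],
  [3.8, [0, 0, 3.0], [0, 0, 0]],
  [3.8, [0, 0, 2.0], [0, 0, 0]],
  [3.8, [0, 0, 1.4], [0, 0, 0]],
  [3.8, [0, 0, 0], [0, 0, 0]],
], force=30)

```text
clock: 2.82
tool_pos: [456.1, -96.0, 101.8]
orientation: [-3.137, 0.0, 1.394]
ft_force: [-0.9, 0.1, -0.2]
width: 0.447
gripper_force: 0.0
```

Call:
apply_moves([
  [1.0, [0, 0, 0], [0, 0, 0]],
  [1.0, [0, 0, 0], [0, 0, 0]],
  [1.0, [0, 0, 0], [0, 0, 0]],
  [1.0, [0, 0, 0], [0, 0, 0]],
  [1.0, [0, 0, 0], [0, 0, 0]],
  [1.0, [0, 0, 0], [0, 0, 0]],
])

```text
clock: 3.32
tool_pos: [459.0, -95.8, 105.4]
orientation: [3.14, 0.001, 1.396]
ft_force: [-3.8, -6.4, 7.0]
width: 0.183
gripper_force: 34.5
```

Call:
apply_moves([
  [1.0, [0, -0.6, 0], [0, 0, 0]],
  [1.0, [0, -0.6, 0], [0, 0, 0]],
  [1.0, [0, -0.6, 0], [0, 0, 0]],
  [1.0, [0, -0.6, 0], [0, 0, 0]],
  [1.0, [0, -0.6, 0], [0, 0, 0]],
  [1.0, [0, -0.3, 0], [0, 0, 0]],
  [1.0, [0, 0, 0], [0, 0, 0]],
])

```text
clock: 3.9
tool_pos: [426.3, -90.2, 105.4]
orientation: [3.139, 0.002, 1.395]
ft_force: [-3.4, -6.2, 5.5]
width: 0.185
gripper_force: 34.3
```

```bash
python3 - <<'E'
from h import *
s=monitor.get_state();print(rz(1.398).T@(s['tool_pos']-[552,-2.6,0]))
E
```

```text
[-107.91221108  108.75708941  105.38949414]
```

Call:
apply_moves([
  [1.0, [0, -0.2, 0], [0, 0, 0]],
  [1.0, [0, -0.1, 0], [0, 0, 0]],
  [1.0, [0, 0, 0], [0, 0, 0]],
  [1.0, [0, 0, 0], [0, 0, 0]],
])

```text
clock: 4.23
tool_pos: [425.7, -90.1, 105.5]
orientation: [3.136, 0.002, 1.395]
ft_force: [13.6, -10.1, -12.9]
width: 0.179
gripper_force: 32.0
```

Call:
apply_moves([
  [3.8, [0, 0.2, 0], [0, 0, 0]],
  [3.8, [0, 0, 0], [0, 0, 0]],
  [3.8, [0, 0, 0], [0, 0, 0]],
  [3.8, [0, 0, -4], [0, 0, 0]],
  [3.8, [0, 0, -4], [0, 0, 0]],
  [3.8, [0, 0, -4], [0, 0, 0]],
  [3.8, [-3.6, 1.2, 0], [0, 0, 0]],
  [3.8, [-3.6, 1.2, 0], [0, 0, 0]],
])

```text
clock: 4.9
tool_pos: [437.5, -164.5, 227.2]
orientation: [3.136, 0.001, 1.4]
ft_force: [1.7, -0.5, -0.9]
width: 0.446
gripper_force: 0.0
```

Call:
apply_moves([
  [3.8, [-3.6, 1.2, 0], [0, 0, 0]],
  [3.8, [-3.6, 1.2, 0], [0, 0, 0]],
  [3.8, [-3.6, 1.2, 0], [0, 0, 0]],
  [3.8, [-3.6, 1.2, 0], [0, 0, 0]],
  [3.8, [-3.6, 1.2, 0], [0, 0, 0]],
  [3.8, [-3.6, 1.2, 0], [0, 0, 0]],
  [3.8, [0, 0, 0], [0, 0, 0]],
  [3.8, [0, 0, 0], [0, 0, 0]],
])

```text
clock: 5.57
tool_pos: [469.1, -391.0, 223.4]
orientation: [-3.141, -0.001, 1.394]
ft_force: [1.3, 0.3, 0.3]
width: 0.449
gripper_force: 0.0
```

```bash
python3 - <<'E'
from h import *
s=monitor.get_state();print(s['clock'],s['tool_pos'],s['orientation'],s['width'])
im=snap('wrist','w2.png')
E
```

```text
5.5667 [ 469.06235807 -390.95719178  223.40211689] [-3.14056721e+00 -7.56216019e-04  1.39360337e+00] 0.4490256719510688
```

View pics/w2.png

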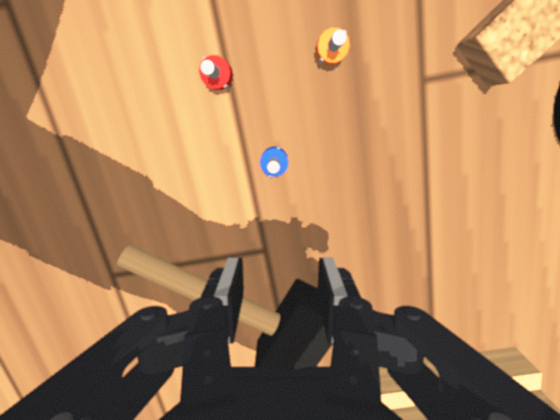

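The picture shows the red shank tip at (208,67), orange at (339,37) and blue at (274,167). There is no yellow cutter.

```bash
python3 - <<'E'
from h import *
for n,t,h in(('red',(208,67),(215.5,73)),('or',(339,37.5),(333,46)),('blue',(274,167.5),(274,161))):
    print(n,px('wrist',*t,52).round(1),px('wrist',*h,16).round(1))
b=px('wrist',274,167.5,52); go([b[0],b[1],48],1.398)
for x in(-64,-21,21,64): print(x,(rz(1.398)@[x,0,0]+[552,-2.6,0]).round(1))
E
```

```text
red [ 428.7 -262.9   52. ] [ 427.9 -263.3   16. ]
or [ 542.5 -260.1   52. ] [ 543.3 -259.9   16. ]
blue [ 469.1 -358.2   52. ] [ 468.5 -357.1   16. ]
rz -0.003 shift cm [ 3.1  -0.55 17.59] rows 5.0
-64 [541.  -65.6   0. ]
-21 [548.4 -23.3   0. ]
21 [555.6  18.1   0. ]
64 [563.   60.4   0. ]
```

Call:
apply_moves([
  [3.8, [3.1, -0.55, 0], [0, 0, -0.003]],
  [3.8, [0, 0, 4], [0, 0, 0]],
  [3.8, [0, 0, 4], [0, 0, 0]],
  [3.8, [0, 0, 4], [0, 0, 0]],
  [3.8, [0, 0, 3], [0, 0, 0]],
  [3.8, [0, 0, 2], [0, 0, 0]],
  [3.8, [0, 0, 0.6], [0, 0, 0]],
  [3.8, [0, 0, 0], [0, 0, 0]],
])

```text
clock: 6.28
tool_pos: [468.8, -356.5, 47.7]
orientation: [-3.14, -0.001, 1.4]
ft_force: [-0.3, -0.1, -0.3]
width: 0.443
gripper_force: 0.0
```

Call:
apply_moves([
  [0.8, [0, 0, 0], [0, 0, 0]],
  [0.8, [0, 0, 0], [0, 0, 0]],
  [0.8, [0, 0, 0], [0, 0, 0]],
  [0.8, [0, 0, 0], [0, 0, 0]],
  [0.8, [0, 0, 0], [0, 0, 0]],
  [0.8, [0, 0, 0], [0, 0, 0]],
], force=40)

```text
clock: 6.78
tool_pos: [470.2, -358.6, 49.8]
orientation: [3.139, 0.001, 1.399]
ft_force: [0.6, 1.7, 9.4]
width: 0.124
gripper_force: 40.1
```

```bash
python3 - <<'E'
from h import *
c=[563,60.4]
s=monitor.get_state();print(s['tool_pos'],s['width'],s['gripper_force'])
go([563,60.4,140],1.398)
E
```

```text
[ 470.24835527 -358.55699796   49.81037845] 0.12366458785823296 40.085023641586304
rz 0.001 shift cm [42.87  1.93 -9.02] rows 11.0
```

Call:
apply_moves([
  [0.8, [0, 0, -3], [0, 0, 0]],
  [0.8, [0, 0, -4], [0, 0, 0]],
  [0.8, [0, 0, -3], [0, 0, 0]],
  [0.8, [3.6, 0.16, 0], [0, 0, 0]],
  [0.8, [3.6, 0.16, 0], [0, 0, 0]],
  [0.8, [3.6, 0.16, 0], [0, 0, 0]],
  [0.8, [3.6, 0.16, 0], [0, 0, 0]],
  [0.8, [3.6, 0.16, 0], [0, 0, 0]],
])

```text
clock: 7.45
tool_pos: [508.3, -180.7, 149.1]
orientation: [3.14, 0.0, 1.398]
ft_force: [0.7, 0.3, -0.6]
width: 0.118
gripper_force: 39.4
```

Call:
apply_moves([
  [0.8, [3.6, 0.16, 0], [0, 0, 0]],
  [0.8, [3.6, 0.16, 0], [0, 0, 0]],
  [0.8, [3.6, 0.16, 0], [0, 0, 0]],
  [0.8, [3.6, 0.16, 0], [0, 0, 0]],
  [0.8, [3.6, 0.16, 0], [0, 0, 0]],
  [0.8, [3.6, 0.16, 0], [0, 0, 0]],
  [0.8, [3.2, 0.16, 0], [0, 0, 0]],
  [0.8, [0, 0, 0], [0, 0, 0]],
])

```text
clock: 8.12
tool_pos: [562.6, 65.3, 148.9]
orientation: [3.14, -0.002, 1.403]
ft_force: [-0.6, 0.1, -1.2]
width: 0.122
gripper_force: 39.4
```

```bash
python3 - <<'E'
from h import *
s=monitor.get_state();print(s['tool_pos'],s['width'],s['gripper_force'])
go([563,60.4,60],1.398)
im=snap('wrist','w3.png')
E
```

```text
[562.5915667   65.25828632 148.87301668] 0.12150482034443218 39.42252695560455
rz 0.005 shift cm [-0.47  0.12  8.89] rows 3.0
```

View pics/w3.png

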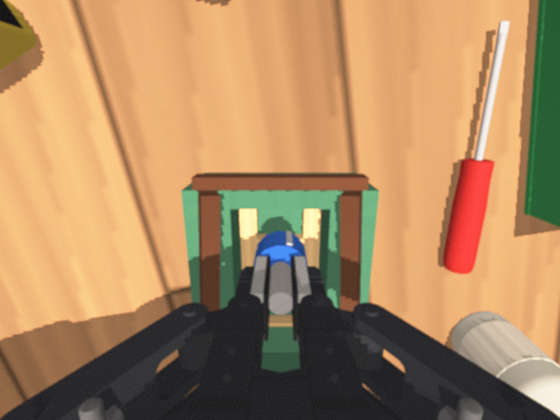

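The picture shows the held blue cutter centred between the well strips at (248–312), with the case's far outer corners at (184,188) and (377,188).

```bash
python3 - <<'E'
from h import *
for u in(184,377):
    for z in (68,):
        p=px('wrist',u,188.5,z);print(rz(1.398).T@(p-[552,-2.6,0]))
s=monitor.get_state();print(s['tool_pos'])
go([563,60.4,60],1.398)
E
```

```text
[97.77298636 64.93589294 68.        ]
[ 98.41970445 -63.41542417  68.        ]
[562.09652296  62.9275122  148.744355  ]
rz 0.004 shift cm [-0.23  0.13  8.87] rows 3.0
```

Call:
apply_moves([
  [0.8, [-0.2, 0.1, 0], [0, 0, 0]],
  [0.8, [0, 0, 2.5], [0, 0, 0]],
  [0.8, [0, 0, 2.5], [0, 0, 0]],
  [0.8, [0, 0, 2], [0, 0, 0]],
  [0.8, [0, 0, 1], [0, 0, 0]],
  [0.8, [0, 0, 0.6], [0, 0, 0]],
  [0.8, [0, 0, 0.2], [0, 0, 0]],
  [0.8, [0, 0, 0], [0, 0, 0]],
])

```text
clock: 8.83
tool_pos: [564.0, 57.9, 63.4]
orientation: [3.137, -0.003, 1.398]
ft_force: [-6.1, 9.0, 34.5]
width: 0.123
gripper_force: 76.0
```

Call:
apply_moves([
  [0.8, [0, 0, 0], [0, 0, 0]],
  [0.8, [0, 0, 0], [0, 0, 0]],
])

```text
clock: 9.0
tool_pos: [564.1, 57.9, 63.6]
orientation: [3.137, -0.003, 1.398]
ft_force: [-6.1, 7.0, 35.3]
width: 0.122
gripper_force: 76.1
```

```bash
python3 - <<'E'
from h import *
s=monitor.get_state();p=s['tool_pos'];x=rz(1.398)@[1,0,0]
for dz in (10,2,-3,-15,-28,-50): print(dz,proj('wrist',p+[0,0,dz]).round(0), proj('wrist',p+[0,0,dz]+15*x).round(0))
print(rz(1.398).T@(p-[552,-2.6,0]))
E
python3 -c "
import cv2;a=cv2.imread('pics/w3.png');cv2.imwrite('pics/w3c.png',cv2.resize(a[200:350,190:370],(720,600),interpolation=2))"
```

```text
10 [279. 312.] [279. 280.]
2 [279. 301.] [279. 271.]
-3 [279. 295.] [279. 266.]
-15 [279. 282.] [279. 254.]
-28 [279. 269.] [279. 243.]
-50 [279. 252.] [279. 229.]
[61.65324362 -1.5219954  63.59209926]
```

View pics/w3c.png

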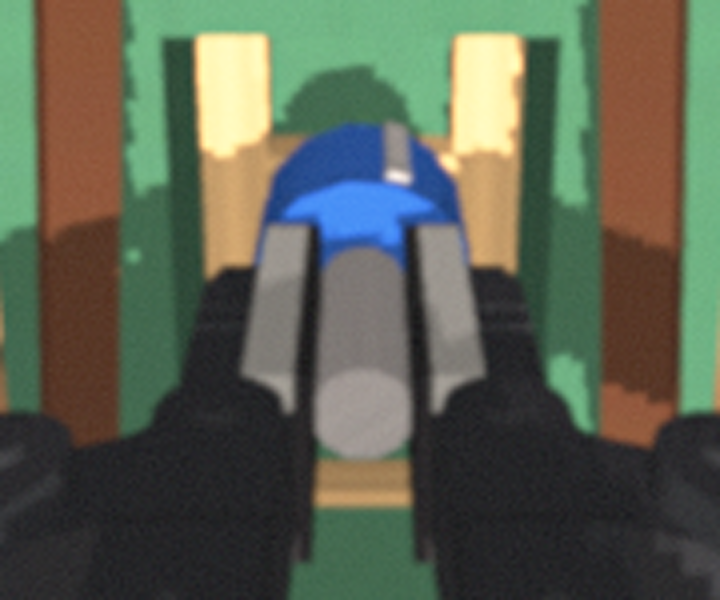

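The cutter hangs straight (head bottom edge at the expected row). The contact at z 63 is probably the gripper's knuckles on the rails, which lie across the well. I will lift, turn 90° so the fingers close along the case, and use the pockets at +21, -21 and -64.

Call:
apply_moves([
  [0.8, [0, 0, -2], [0, 0, 0]],
  [0.8, [0, 0, -3.5], [0, 0, 0]],
  [0.8, [0, 0, -3.5], [0, 0, 0]],
  [0.8, [-2.1, 0, 0], [0, 0, 0]],
  [0.8, [-2.1, 0, 0], [0, 0, 0]],
  [0.8, [0, 0, 0], [0, 0, 0.12]],
  [0.8, [0, 0, 0], [0, 0, 0.12]],
  [0.8, [0, 0, 0], [0, 0, 0.12]],
])

```text
clock: 9.67
tool_pos: [555.0, 15.0, 151.0]
orientation: [3.141, -0.0, 1.031]
ft_force: [-0.2, -0.1, -1.1]
width: 0.117
gripper_force: 65.8
```

Call:
apply_moves([
  [0.8, [0, 0, 0], [0, 0, 0.12]],
  [0.8, [0, 0, 0], [0, 0, 0.12]],
  [0.8, [0, 0, 0], [0, 0, 0.12]],
  [0.8, [0, 0, 0], [0, 0, 0.12]],
  [0.8, [0, 0, 0], [0, 0, 0.12]],
  [0.8, [0, 0, 0], [0, 0, 0.12]],
  [0.8, [0, 0, 0], [0, 0, 0.12]],
  [0.8, [0, 0, 0], [0, 0, 0.12]],
])

```text
clock: 10.33
tool_pos: [554.9, 15.4, 150.8]
orientation: [3.141, -0.0, 0.071]
ft_force: [-0.6, -0.1, -0.3]
width: 0.123
gripper_force: 65.8
```

Call:
apply_moves([
  [0.8, [0, 0, 0], [0, 0, 0.12]],
  [0.8, [0, 0, 0], [0, 0, 0.12]],
  [0.8, [0, 0, 0], [0, 0, 0]],
  [0.8, [0, 0, 0], [0, 0, 0]],
])

```text
clock: 10.67
tool_pos: [551.9, -36.7, 150.8]
orientation: [-3.1, 0.002, -0.087]
ft_force: [0.4, 0.6, -1.6]
width: 0.124
gripper_force: 65.8
```

```bash
python3 - <<'E'
from h import *
s=monitor.get_state();print(s['tool_pos'],s['orientation'],s['width'],s['ft_force'])
P=rz(1.398)@[21,.8,0]+[552,-2.6,0];print(P)
go([P[0],P[1],60],1.398-np.pi/2)
snap('wrist','w4.png')
E
```

```text
[551.88552937 -36.74168806 150.80740703] [-3.09995235e+00  2.26459986e-03 -8.70567302e-02] 0.12391495837105261 [ 0.35105362  0.62226025 -1.59103174]
[554.82260546  18.22481449   0.        ]
rz 0.086 shift cm [-0.66 -5.47  9.08] rows 3.0
```

View pics/w4.png

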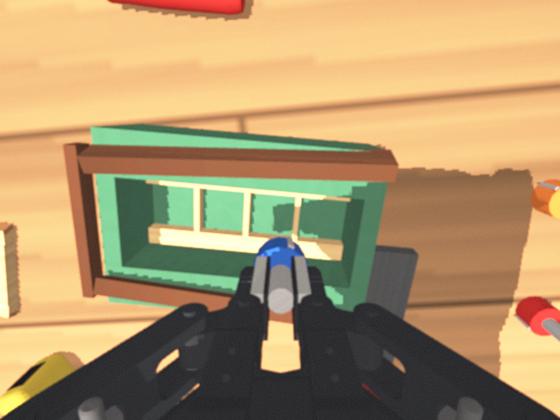

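```bash
python3 - <<'E'
from h import *
s=monitor.get_state();print(s['clock'],s['joint_positions'].round(3),s['joint_vel'].round(3),s['joint_torque'].round(1))
E
```

```text
10.7167 [-0.087  0.362 -0.096  1.115  0.042  3.14 ] [ 0.034  0.003 -0.    -0.003  0.002  0.002] [ -2.6 -80.5  47.1   0.1   0.1  -0. ]
```

Call:
apply_moves([
  [0.8, [0, 0, 0], [0, 0, 0]],
  [0.8, [0, 0, 0], [0, 0, 0]],
])

```text
clock: 10.88
tool_pos: [552.2, -33.7, 150.5]
orientation: [-3.1, 0.003, -0.082]
ft_force: [-0.1, 0.8, -0.6]
width: 0.12
gripper_force: 65.8
```

```bash
python3 - <<'E'
from h import *
s=monitor.get_state();print(s['clock'],s['tool_pos'],s['orientation'],s['joint_positions'].round(3),s['joint_vel'].round(3))
E
```

```text
10.8833 [552.15660464 -33.73985492 150.48104985] [-3.09975783e+00  2.52641806e-03 -8.20510504e-02] [-0.083  0.362 -0.096  1.115  0.042  3.14 ] [ 0.008  0.003 -0.001  0.001  0.001  0.002]
```

Joint 6 reached its limit: its angle is j1 + π − yaw, so the equivalent grasp at yaw ≈ 2.97 is the right one. I turn the other way.

Call:
apply_moves([
  [0.8, [0, 0, 0], [0, 0, -0.12]],
  [0.8, [0, 0, 0], [0, 0, -0.12]],
  [0.8, [0, 0, 0], [0, 0, -0.12]],
  [0.8, [0, 0, 0], [0, 0, -0.12]],
  [0.8, [0, 0, 0], [0, 0, -0.12]],
  [0.8, [0, 0, 0], [0, 0, -0.12]],
  [0.8, [0, 0, 0], [0, 0, -0.12]],
  [0.8, [0, 0, 0], [0, 0, -0.12]],
])

```text
clock: 11.55
tool_pos: [552.2, -33.3, 150.4]
orientation: [-3.116, -0.033, 0.884]
ft_force: [1.1, -0.5, -0.5]
width: 0.119
gripper_force: 65.8
```

Call:
apply_moves([
  [0.8, [0, 0, 0], [0, 0, -0.12]],
  [0.8, [0, 0, 0], [0, 0, -0.12]],
  [0.8, [0, 0, 0], [0, 0, -0.12]],
  [0.8, [0, 0, 0], [0, 0, -0.12]],
  [0.8, [0, 0, 0], [0, 0, -0.12]],
  [0.8, [0, 0, 0], [0, 0, -0.12]],
  [0.8, [0, 0, 0], [0, 0, -0.12]],
  [0.8, [0, 0, 0], [0, 0, -0.12]],
])

```text
clock: 12.22
tool_pos: [552.2, -33.3, 150.3]
orientation: [3.13, -0.04, 1.845]
ft_force: [0.7, 0.7, -0.9]
width: 0.121
gripper_force: 65.8
```

Call:
apply_moves([
  [0.8, [0, 0, 0], [0, 0, -0.12]],
  [0.8, [0, 0, 0], [0, 0, -0.12]],
  [0.8, [0, 0, 0], [0, 0, -0.12]],
  [0.8, [0, 0, 0], [0, 0, -0.12]],
  [0.8, [0, 0, 0], [0, 0, -0.12]],
  [0.8, [0, 0, 0], [0, 0, -0.12]],
  [0.8, [0, 0, 0], [0, 0, -0.12]],
  [0.8, [0, 0, 0], [0, 0, 0]],
])

```text
clock: 12.88
tool_pos: [552.2, -33.4, 150.4]
orientation: [3.104, -0.018, 2.685]
ft_force: [1.0, 0.0, -0.9]
width: 0.119
gripper_force: 65.8
```

```bash
python3 - <<'E'
from h import *
s=monitor.get_state();print(s['tool_pos'],s['orientation'],s['joint_positions'].round(2),s['ft_force'])
P=rz(1.398)@[21,.8,0]+[552,-2.6,0];print(P)
go([P[0],P[1],60],1.398+np.pi/2)
E
```

```text
[552.18900767 -33.36938517 150.36824374] [ 3.10364956 -0.01782356  2.68501096] [-0.08  0.36 -0.1   1.12  0.04  0.37] [ 0.9770456   0.00530668 -0.86974069]
[554.82260546  18.22481449   0.        ]
rz -0.284 shift cm [0.63 5.13 9.04] rows 3.0
```

```bash
cat >> h.py <<'E'
def go(T,yaw):
    "rotation vector (tool axes) to tool-down at yaw, then shift (cm) after that turn"
    s=monitor.get_state(); R0=Ro.from_euler('xyz',s['orientation']); R1=Ro.from_euler('xyz',[np.pi,0,yaw])
    sh=R1.inv().apply(np.asarray(T,float)-s['tool_pos'])/10; rv=(R0.inv()*R1).as_rotvec()
    print('rot',rv.round(3),'shift cm',sh.round(2),'rows',np.ceil(max(np.linalg.norm(rv)/.12,np.linalg.norm(sh)/4.1)))
def C(x,y,z=0): return rz(1.398)@[x,y,z]+[552,-2.6,0]
E
python3 -c "
from h import *
P=C(21,.8);go([P[0],P[1],60],1.398+np.pi/2)"
```

```text
rot [ 0.04  -0.012 -0.284] shift cm [0.63 5.13 9.04] rows 3.0
```

Call:
apply_moves([
  [0.8, [0, 0, 0], [0.013, -0.004, -0.095]],
  [0.8, [0, 0, 0], [0.013, -0.004, -0.095]],
  [0.8, [0, 0, 0], [0.014, -0.004, -0.094]],
  [0.8, [0.3, 2.5, 0], [0, 0, 0]],
  [0.8, [0.3, 2.6, 0], [0, 0, 0]],
  [0.8, [0, 0, 0], [0, 0, 0]],
  [0.8, [0, 0, 0], [0, 0, 0]],
])

```text
clock: 13.47
tool_pos: [555.4, 18.6, 150.3]
orientation: [3.141, -0.0, 2.96]
ft_force: [0.5, -1.1, -0.8]
width: 0.122
gripper_force: 65.8
```

```bash
python3 -c "
from h import *
print(monitor.get_state()['ft_force'])
P=C(21,.8);go([P[0],P[1],60],1.398+np.pi/2)"
```

```text
[ 0.48225563 -1.14233072 -0.7707816 ]
rot [ 0.    -0.    -0.009] shift cm [ 0.05 -0.05  9.03] rows 3.0
```

Call:
apply_moves([
  [0.8, [0.05, -0.05, 2.5], [0, 0, -0.009]],
  [0.8, [0, 0, 2.5], [0, 0, 0]],
  [0.8, [0, 0, 2], [0, 0, 0]],
  [0.8, [0, 0, 1], [0, 0, 0]],
  [0.8, [0, 0, 0.4], [0, 0, 0]],
  [0.8, [0, 0, 0], [0, 0, 0]],
])

```text
clock: 13.97
tool_pos: [554.5, 16.5, 66.0]
orientation: [3.142, -0.001, 2.969]
ft_force: [-0.2, 0.4, 0.2]
width: 0.119
gripper_force: 65.8
```

Call:
apply_moves([
  [0.8, [0, 0, 0.3], [0, 0, 0]],
  [0.8, [0, 0, 0.2], [0, 0, 0]],
  [0.8, [0, 0, 0], [0, 0, 0]],
  [0.8, [0, 0, 0], [0, 0, 0]],
])

```text
clock: 14.3
tool_pos: [555.1, 16.8, 62.2]
orientation: [3.141, 0.0, 2.97]
ft_force: [-1.2, 0.0, -0.3]
width: 0.123
gripper_force: 65.9
```

Call:
apply_moves([
  [0.8, [0, 0, 0.2], [0, 0, 0]],
  [0.8, [0, 0, 0], [0, 0, 0]],
  [0.8, [0, 0, 0], [0, 0, 0]],
])

```text
clock: 14.55
tool_pos: [555.0, 16.8, 59.4]
orientation: [3.141, -0.0, 2.97]
ft_force: [-0.7, -0.1, -0.6]
width: 0.121
gripper_force: 65.9
```

Call:
apply_moves([
  [2.4, [0, 0, 0], [0, 0, 0]],
  [2.4, [0, 0, 0], [0, 0, 0]],
  [2.4, [0, 0, 0], [0, 0, 0]],
  [2.4, [0, 0, -0.5], [0, 0, 0]],
  [2.4, [0, 0, -2], [0, 0, 0]],
  [2.4, [0, 0, -4], [0, 0, 0]],
  [2.4, [0, 0, -4], [0, 0, 0]],
  [2.4, [0, 0, 0], [0, 0, 0]],
])

```text
clock: 15.22
tool_pos: [557.8, 16.8, 172.0]
orientation: [3.139, 0.009, 2.97]
ft_force: [0.8, 0.2, 2.1]
width: 0.281
gripper_force: 0.0
```

```bash
python3 -c "
from h import *
snap('wrist','w5.png')
R=[428.3,-263.1];O=[543,-260]
go([*R,52],2.969);go([*O,52],2.969)"
```

```text
rot [0.002 0.006 0.001] shift cm [  7.88 -29.79  11.68] rows 9.0
rot [0.002 0.006 0.001] shift cm [ -3.36 -27.51  11.68] rows 8.0
```

View pics/w5.png

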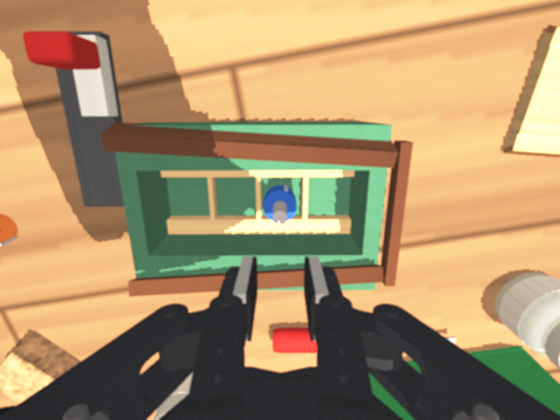

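Blue stands in pocket +21 at (280,205). I check that red and orange still stand where measured, using the top camera.

```bash
cat >> h.py <<'E'
def heads():
    h=cv2.cvtColor(snapshot('top'),cv2.COLOR_RGB2HSV).astype(int); c=cam('top')
    for n,(a,b) in dict(red=(-6,5),orange=(9,17),blue=(103,118),yellow=(22,32)).items():
        H=(h[...,0]+90)%180-90 if a<0 else h[...,0]
        m=((H>=a)&(H<=b)&(h[...,1]>205)&(h[...,2]>140)).astype(np.uint8)
        k,_,st,ce=cv2.connectedComponentsWithStats(m)
        print(n,[(int(st[i,4]),px('top',*ce[i],18,c)[:2].round(0).tolist()) for i in range(1,k) if 15<st[i,4]<400])
E
python3 -c "
from h import *
heads()"
```

```text
red [(34, [424.0, -260.0])]
orange [(42, [781.0, -109.0])]
blue []
yellow []
```

Call:
apply_moves([
  [3.0, [0.98, -3.72, 0], [0, 0, 0]],
  [3.0, [0.98, -3.72, 0], [0, 0, 0]],
  [3.0, [0.98, -3.72, 0], [0, 0, 0]],
  [3.0, [0.98, -3.72, 0], [0, 0, 0]],
  [3.0, [0.98, -3.72, 0], [0, 0, 0]],
  [3.0, [0.98, -3.72, 0], [0, 0, 0]],
  [3.0, [0.98, -3.72, 0], [0, 0, 0]],
  [3.0, [0.98, -3.72, 0], [0, 0, 0]],
])

```text
clock: 15.98
tool_pos: [425.2, -264.3, 163.5]
orientation: [3.141, -0.002, 2.97]
ft_force: [1.1, 0.5, -0.3]
width: 0.354
gripper_force: 0.0
```

Call:
apply_moves([
  [3.0, [0, 0, 2.5], [0, 0, 0]],
  [3.0, [0, 0, 2.5], [0, 0, 0]],
  [3.0, [0, 0, 0], [0, 0, 0]],
  [3.0, [0, 0, 0], [0, 0, 0]],
])

```text
clock: 16.32
tool_pos: [425.6, -262.4, 113.3]
orientation: [3.14, -0.004, 2.97]
ft_force: [0.0, -0.1, 0.4]
width: 0.353
gripper_force: 0.0
```

```bash
python3 -c "
from h import *
im=snap('wrist','w6.png')
h=cv2.cvtColor(im,cv2.COLOR_BGR2HSV).astype(int)
s=monitor.get_state();print(s['tool_pos'],s['orientation'])
print(proj('wrist',[428.3,-263.1,52]),proj('wrist',[428.3,-263.1,22]))
go([428.3,-263.1,52],2.969)
cv2.imwrite('pics/w6c.png',im[150:330,180:420])"
```

```text
[ 426.52660917 -262.66242061  114.49950633] [ 3.14082776e+00 -1.71264891e-03  2.97048052e+00]
[277.50377985 243.42833475] [277.82265349 227.24109916]
rot [ 0.001 -0.002  0.001] shift cm [-0.18 -0.01  6.25] rows 2.0
```

View pics/w6c.png

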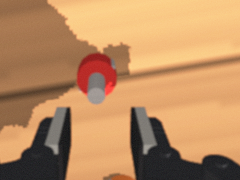

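The red shank tip is at about (275,245), as predicted within 3 px. I go down and grip.

Call:
apply_moves([
  [3.0, [-0.2, 0, 2.5], [0, 0, 0]],
  [3.0, [0, 0, 2.5], [0, 0, 0]],
  [3.0, [0, 0, 1.2], [0, 0, 0]],
  [3.0, [0, 0, 0], [0, 0, 0]],
])

```text
clock: 16.7
tool_pos: [428.3, -262.5, 51.3]
orientation: [3.14, -0.003, 2.971]
ft_force: [-1.6, 0.5, 0.8]
width: 0.352
gripper_force: 0.0
```

Call:
apply_moves([
  [0.8, [0, 0, 0], [0, 0, 0]],
  [0.8, [0, 0, 0], [0, 0, 0]],
  [0.8, [0, 0, 0], [0, 0, 0]],
  [0.8, [0, 0, 0], [0, 0, 0]],
  [0.8, [0, 0, 0], [0, 0, 0]],
], force=40)

```text
clock: 17.12
tool_pos: [429.5, -263.8, 53.4]
orientation: [-3.141, 0.001, 2.97]
ft_force: [-0.5, 0.5, 8.4]
width: 0.122
gripper_force: 39.9
```

```bash
python3 -c "
from h import *
P=C(-21,.8);go([P[0],P[1],60],2.969)"
```

```text
rot [-0.     0.001  0.001] shift cm [-7.5  25.74 -0.66] rows 7.0
```

Call:
apply_moves([
  [0.8, [0, 0, -2], [0, 0, 0]],
  [0.8, [0, 0, -4], [0, 0, 0]],
  [0.8, [0, 0, -4], [0, 0, 0]],
  [0.8, [-1.05, 3.6, 0], [0, 0, 0]],
  [0.8, [-1.05, 3.6, 0], [0, 0, 0]],
  [0.8, [-1.05, 3.6, 0], [0, 0, 0]],
  [0.8, [-1.05, 3.6, 0], [0, 0, 0]],
  [0.8, [-1.05, 3.6, 0], [0, 0, 0]],
])

```text
clock: 17.78
tool_pos: [511.8, -93.4, 153.0]
orientation: [3.141, 0.0, 2.97]
ft_force: [0.9, -0.5, -0.7]
width: 0.119
gripper_force: 39.5
```

Call:
apply_moves([
  [0.8, [-1.05, 3.6, 0], [0, 0, 0]],
  [0.8, [-1.05, 3.6, 0], [0, 0, 0]],
  [0.8, [0, 0, 0], [0, 0, 0]],
  [0.8, [0, 0, 0], [0, 0, 0]],
  [0.8, [0, 0, 0], [0, 0, 0]],
])

```text
clock: 18.2
tool_pos: [544.0, -27.8, 152.5]
orientation: [3.142, -0.001, 2.971]
ft_force: [-0.3, -0.3, -0.6]
width: 0.119
gripper_force: 39.4
```

```bash
python3 -c "
from h import *
P=C(-21,.8);go([P[0],P[1],63.5],2.969)"
```

```text
rot [ 0.    -0.001  0.002] shift cm [-0.27  0.52  8.9 ] rows 3.0
```

Call:
apply_moves([
  [0.8, [-0.27, 0.5, 1], [0, 0, 0]],
  [0.8, [0, 0, 2.5], [0, 0, 0]],
  [0.8, [0, 0, 0], [0, 0, 0]],
  [0.8, [0, 0, 0], [0, 0, 0]],
])

```text
clock: 18.53
tool_pos: [546.5, -23.9, 116.4]
orientation: [-3.141, -0.003, 2.969]
ft_force: [0.2, -0.5, -0.5]
width: 0.122
gripper_force: 39.4
```

```bash
python3 -c "
from h import *
P=C(-21,.8);go([P[0],P[1],63.5],2.969)"
```

```text
rot [-0.    -0.003 -0.   ] shift cm [-0.1   0.09  5.29] rows 2.0
```

Call:
apply_moves([
  [0.8, [-0.1, 0.05, 1.5], [0, 0, 0]],
  [0.8, [0, 0, 1.5], [0, 0, 0]],
  [0.8, [0, 0, 1.2], [0, 0, 0]],
  [0.8, [0, 0, 0.6], [0, 0, 0]],
  [0.8, [0, 0, 0.3], [0, 0, 0]],
  [0.8, [0, 0, 0], [0, 0, 0]],
  [0.8, [0, 0, 0], [0, 0, 0]],
])

```text
clock: 19.12
tool_pos: [549.2, -23.0, 67.2]
orientation: [3.141, 0.0, 2.97]
ft_force: [-0.4, 0.1, -0.5]
width: 0.124
gripper_force: 39.4
```

Call:
apply_moves([
  [0.8, [0, 0, 0.2], [0, 0, 0]],
  [0.8, [0, 0, 0], [0, 0, 0]],
  [0.8, [0, 0, 0], [0, 0, 0]],
])

```text
clock: 19.37
tool_pos: [548.9, -22.9, 64.6]
orientation: [3.141, -0.0, 2.97]
ft_force: [-0.0, -0.1, -1.7]
width: 0.12
gripper_force: 39.4
```

Call:
apply_moves([
  [0.8, [0, 0, 0.15], [0, 0, 0]],
  [0.8, [0, 0, 0], [0, 0, 0]],
  [0.8, [0, 0, 0], [0, 0, 0]],
])

```text
clock: 19.62
tool_pos: [549.1, -22.9, 63.5]
orientation: [3.141, 0.001, 2.97]
ft_force: [-1.6, -0.3, 8.1]
width: 0.117
gripper_force: 40.3
```

Contact with the floor at 63.5, as expected. I release and go for orange.

Call:
apply_moves([
  [2.4, [0, 0, 0], [0, 0, 0]],
  [2.4, [0, 0, 0], [0, 0, 0]],
  [2.4, [0, 0, 0], [0, 0, 0]],
  [2.4, [0, 0, -1], [0, 0, 0]],
  [2.4, [0, 0, -2], [0, 0, 0]],
  [2.4, [0, 0, -3], [0, 0, 0]],
  [3.0, [0, 0, -3], [0, 0, 0]],
  [3.0, [0, 0, 0], [0, 0, 0]],
])

```text
clock: 20.28
tool_pos: [551.2, -23.0, 158.9]
orientation: [3.14, 0.007, 2.97]
ft_force: [1.1, -0.5, 0.6]
width: 0.349
gripper_force: 0.0
```

```bash
python3 -c "
from h import *
go([543,-260,110],2.969)"
```

```text
rot [0.001 0.007 0.001] shift cm [ -3.26 -23.49   4.89] rows 6.0
```

Call:
apply_moves([
  [3.0, [-0.46, -3.35, 0], [0, 0, 0]],
  [3.0, [-0.46, -3.35, 0], [0, 0, 0]],
  [3.0, [-0.46, -3.35, 0], [0, 0, 0]],
  [3.0, [-0.46, -3.35, 0], [0, 0, 0]],
  [3.0, [-0.46, -3.35, 0], [0, 0, 0]],
  [3.0, [-0.46, -3.35, 0], [0, 0, 0]],
  [3.0, [-0.46, -3.35, 2], [0, 0, 0]],
  [3.0, [0, 0, 2.8], [0, 0, 0]],
])

```text
clock: 20.95
tool_pos: [541.5, -265.5, 106.8]
orientation: [-3.139, 0.005, 2.966]
ft_force: [0.5, -0.8, 0.2]
width: 0.352
gripper_force: 0.0
```

Call:
apply_moves([
  [3.0, [0, 0, 0], [0, 0, 0]],
  [3.0, [0, 0, 0], [0, 0, 0]],
  [3.0, [0, 0, 0], [0, 0, 0]],
])

```text
clock: 21.2
tool_pos: [540.9, -258.8, 106.2]
orientation: [3.141, 0.0, 2.971]
ft_force: [-0.2, 0.1, -0.4]
width: 0.353
gripper_force: 0.0
```

```bash
python3 -c "
from h import *
im=snap('wrist','w7.png')
h=cv2.cvtColor(im,cv2.COLOR_BGR2HSV).astype(int)
m=((h[...,0]>=10)&(h[...,0]<=17)&(h[...,1]>215)&(h[...,2]>150)).astype(np.uint8)
k,_,st,ce=cv2.connectedComponentsWithStats(m)
for i in range(1,k):
    if st[i,4]>60: print(st[i],ce[i],px('wrist',*ce[i],15).round(1))
print(proj('wrist',[543,-260,52]),proj('wrist',[543,-260,14]))
go([543,-260,53],2.969)"
```

```text
[276.20494347 248.43258005] [276.85846201 226.99332176]
rot [-0.     0.001  0.002] shift cm [-0.19 -0.09  5.36] rows 2.0
```

```bash
python3 -c "
from h import *
im=cv2.imread('pics/w7.png')
h=cv2.cvtColor(im,cv2.COLOR_BGR2HSV)
for v in range(205,262,5): print(v,[tuple(int(a) for a in h[v,u]) for u in (255,266,276,286,298)])
m=((h[...,0]>=8)&(h[...,0]<=20)&(h[...,1]>235)).astype(np.uint8)
k,_,st,ce=cv2.connectedComponentsWithStats(m)
print([(st[i].tolist(),ce[i].round()) for i in range(1,k) if st[i,4]>60])"
```

```text
205 [(13, 128, 145), (12, 148, 160), (11, 190, 195), (13, 136, 152), (13, 129, 142)]
210 [(13, 125, 145), (11, 194, 193), (11, 194, 195), (11, 200, 187), (13, 129, 142)]
215 [(13, 125, 143), (12, 190, 237), (12, 193, 237), (11, 194, 224), (14, 126, 142)]
220 [(12, 145, 155), (12, 194, 237), (12, 192, 237), (12, 192, 237), (13, 130, 145)]
225 [(11, 185, 211), (12, 194, 235), (8, 81, 169), (12, 188, 237), (13, 126, 144)]
230 [(11, 193, 229), (10, 166, 226), (9, 18, 138), (12, 189, 237), (14, 128, 231)]
235 [(11, 190, 226), (9, 121, 190), (15, 15, 136), (12, 195, 235), (13, 129, 225)]
240 [(14, 132, 226), (6, 68, 157), (12, 17, 152), (14, 185, 252), (14, 129, 220)]
245 [(14, 130, 222), (11, 26, 160), (6, 20, 179), (22, 161, 255), (14, 131, 208)]
250 [(13, 131, 212), (10, 26, 176), (13, 20, 179), (13, 130, 212), (14, 131, 216)]
255 [(13, 131, 214), (13, 123, 211), (13, 18, 170), (14, 130, 223), (15, 129, 228)]
260 [(14, 132, 219), (14, 130, 230), (15, 128, 234), (15, 125, 238), (16, 125, 241)]
[]
```

Orange is where measured (head centre ≈ (275,225), tip ≈ (272,249)). I grip it.

Call:
apply_moves([
  [3.0, [-0.19, -0.2, 2.5], [0, 0, 0]],
  [3.0, [0, 0, 2], [0, 0, 0]],
  [3.0, [0, 0, 0.85], [0, 0, 0]],
  [3.0, [0, 0, 0], [0, 0, 0]],
])

```text
clock: 21.58
tool_pos: [541.6, -260.7, 50.6]
orientation: [3.141, -0.002, 2.971]
ft_force: [-0.2, 0.5, 0.3]
width: 0.351
gripper_force: 0.0
```

Call:
apply_moves([
  [0.8, [0, 0, 0], [0, 0, 0]],
  [0.8, [0, 0, 0], [0, 0, 0]],
  [0.8, [0, 0, 0], [0, 0, 0]],
  [0.8, [0, 0, 0], [0, 0, 0]],
  [0.8, [0, 0, 0], [0, 0, 0]],
])

```text
clock: 22.0
tool_pos: [542.8, -262.0, 52.6]
orientation: [-3.141, 0.002, 2.97]
ft_force: [-0.6, 0.6, 7.7]
width: 0.114
gripper_force: 39.8
```

```bash
python3 -c "
from h import *
P=C(-64,.8);go([P[0],P[1],60],2.969)"
```

```text
rot [-0.     0.002  0.001] shift cm [ 3.63 19.32 -0.74] rows 5.0
```

Call:
apply_moves([
  [0.8, [0, 0, -2], [0, 0, 0]],
  [0.8, [0, 0, -4], [0, 0, 0]],
  [0.8, [0, 0, -4], [0, 0, 0]],
  [0.8, [0.72, 3.85, 0], [0, 0, 0]],
  [0.8, [0.72, 3.85, 0], [0, 0, 0]],
  [0.8, [0.72, 3.85, 0], [0, 0, 0]],
  [0.8, [0.72, 3.85, 0], [0, 0, 0]],
  [0.8, [0.72, 3.85, 0], [0, 0, 0]],
])

```text
clock: 22.67
tool_pos: [539.1, -64.3, 152.0]
orientation: [3.141, 0.0, 2.97]
ft_force: [0.3, 0.1, -0.9]
width: 0.124
gripper_force: 39.4
```

Call:
apply_moves([
  [0.8, [0, 0, 0], [0, 0, 0]],
  [0.8, [0, 0, 1], [0, 0, 0]],
  [0.8, [0, 0, 2], [0, 0, 0]],
  [0.8, [0, 0, 0], [0, 0, 0]],
  [0.8, [0, 0, 0], [0, 0, 0]],
])

```text
clock: 23.08
tool_pos: [538.6, -66.7, 120.5]
orientation: [3.142, -0.003, 2.969]
ft_force: [0.6, 0.4, -0.9]
width: 0.122
gripper_force: 39.4
```

```bash
python3 -c "
from h import *
P=C(-64,.8);go([P[0],P[1],62.6],2.969)"
```

```text
rot [ 0.    -0.003 -0.   ] shift cm [-0.14  0.15  5.79] rows 2.0
```

Call:
apply_moves([
  [0.8, [-0.14, 0.1, 1.5], [0, 0, 0]],
  [0.8, [0, 0, 1.5], [0, 0, 0]],
  [0.8, [0, 0, 1.2], [0, 0, 0]],
  [0.8, [0, 0, 0.8], [0, 0, 0]],
  [0.8, [0, 0, 0.4], [0, 0, 0]],
  [0.8, [0, 0, 0.1], [0, 0, 0]],
  [0.8, [0, 0, 0], [0, 0, 0]],
  [0.8, [0, 0, 0], [0, 0, 0]],
])

```text
clock: 23.75
tool_pos: [541.3, -65.3, 67.0]
orientation: [3.141, 0.0, 2.97]
ft_force: [-0.1, -0.0, -0.9]
width: 0.124
gripper_force: 39.4
```

Call:
apply_moves([
  [0.8, [0, 0, 0.2], [0, 0, 0]],
  [0.8, [0, 0, 0], [0, 0, 0]],
  [0.8, [0, 0, 0], [0, 0, 0]],
])

```text
clock: 24.0
tool_pos: [540.9, -65.1, 64.5]
orientation: [3.141, -0.0, 2.97]
ft_force: [-0.4, 0.3, 0.3]
width: 0.122
gripper_force: 39.4
```

Another 2 mm down, then release, rise, and view the case and lid.

Call:
apply_moves([
  [0.8, [0, 0, 0.2], [0, 0, 0]],
  [0.8, [0, 0, 0], [0, 0, 0]],
  [0.8, [0, 0, 0], [0, 0, 0]],
])

```text
clock: 24.25
tool_pos: [541.2, -65.2, 62.6]
orientation: [3.141, 0.0, 2.97]
ft_force: [-0.1, -0.2, 5.6]
width: 0.121
gripper_force: 39.8
```

Call:
apply_moves([
  [2.4, [0, 0, 0], [0, 0, 0]],
  [2.4, [0, 0, 0], [0, 0, 0]],
  [2.4, [0, 0, 0], [0, 0, 0]],
  [2.4, [0, 0, -1], [0, 0, 0]],
  [2.4, [0, 0, -2], [0, 0, 0]],
  [2.4, [0, 0, -3], [0, 0, 0]],
  [3.0, [0, 0, -3], [0, 0, 0]],
  [3.0, [0, 0, 0], [0, 0, 0]],
])

```text
clock: 24.92
tool_pos: [543.3, -65.4, 157.5]
orientation: [3.141, 0.006, 2.97]
ft_force: [0.6, 0.1, 0.8]
width: 0.355
gripper_force: 0.0
```

```bash
python3 -c "
from h import *
go([550,250,240],2.969)"
```

```text
rot [0.001 0.006 0.001] shift cm [ 4.75 31.18 -8.25] rows 8.0
```

Call:
apply_moves([
  [3.0, [0.35, 2.7, -1.05], [0, 0, 0]],
  [3.0, [0.35, 2.7, -1.05], [0, 0, 0]],
  [3.0, [0.35, 2.7, -1.05], [0, 0, 0]],
  [3.0, [0.35, 2.7, -1.05], [0, 0, 0]],
  [3.0, [0.35, 2.7, -1.05], [0, 0, 0]],
  [3.0, [0.35, 2.7, -1.05], [0, 0, 0]],
  [3.0, [0.35, 2.7, -1.05], [0, 0, 0]],
  [3.0, [0.35, 2.7, -1.05], [0, 0, 0]],
])

```text
clock: 25.58
tool_pos: [550.1, 153.8, 236.7]
orientation: [3.141, -0.0, 2.97]
ft_force: [-0.7, -0.5, 0.0]
width: 0.351
gripper_force: 0.0
```

Call:
apply_moves([
  [4.0, [0, 0, 0], [0, 0, 0]],
  [4.0, [0, 0, 0], [0, 0, 0]],
  [4.0, [0, 0, 0], [0, 0, 0]],
])

```text
clock: 25.83
tool_pos: [550.1, 152.1, 235.8]
orientation: [-3.141, -0.001, 2.97]
ft_force: [0.4, -1.1, -0.2]
width: 0.466
gripper_force: 0.0
```

```bash
python3 -c "
from h import *
im=snap('wrist','w8.png')
s=monitor.get_state();print(s['tool_pos'],s['orientation'])
cv2.imwrite('pics/w8c.png',cv2.resize(im[60:360],(800,429),interpolation=2))"
```

```text
[550.06174371 151.64018178 235.78185072] [-3.14128188e+00 -1.16404866e-03  2.96958371e+00]
```

View pics/w8c.png

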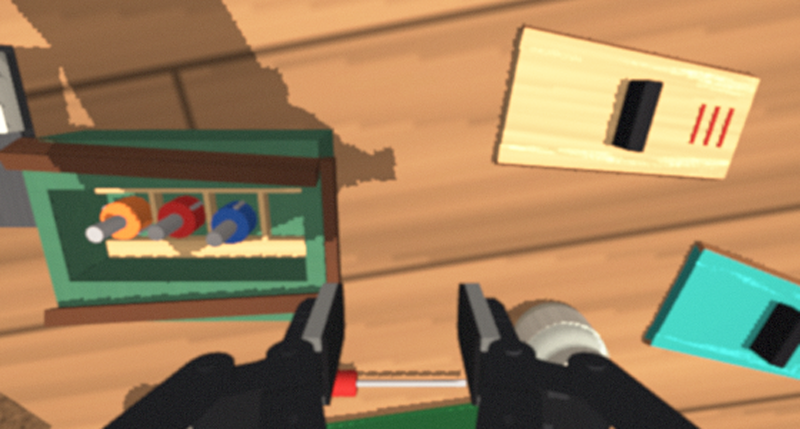

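All three cutters stand in their pockets (orange, red, blue). The lid's corners in the crop are (523,26), (496,161), (758,76) and (723,178), with the stripes at the right.

```bash
python3 -c "
from h import *
k=.7; uv=[(u*k,60+v*k) for u,v in [(523,26),(496,161),(758,76),(723,178)]]
for d in(0,4.4):
  obj=[(-90,53.5-d,12),(-90,-53.5+d,12),(90,42.5-d,12),(90,-42.5+d,12)]
  q,r=fit('wrist',obj,uv,[524,328,1.28]);print(q,r.tolist())
for z in (12,38):
  for y in(25,-25):
    p=proj('wrist',rz(q[2])@[0,y,z]+[q[0],q[1],0]);print(z,y,(p-[0,60])/.7)
go([q[0],q[1],120],q[2]+np.pi/2)
"
```

```text
[530.46515421 330.08730938   1.28371123] [[-0.1, -0.9], [-0.0, 7.0], [1.3, -3.2], [-1.0, 3.6]]
[528.34982282 330.24351213   1.2683858 ] [[0.0, 0.2], [0.2, -0.0], [0.2, 0.5], [-0.4, -0.8]]
12 25 [635.12239584  78.36590207]
12 -25 [616.48956532 145.42872646]
38 25 [654.25834391  78.38105987]
38 -25 [633.28161581 150.65752062]
rot [-0.    -0.001  0.13 ] shift cm [ 7.39 16.4  11.58] rows 6.0
```

Call:
apply_moves([
  [4.0, [0, 0, 0], [0, 0, 0.065]],
  [4.0, [0, 0, 0], [0, 0, 0.065]],
  [4.0, [1.48, 3.25, 0], [0, 0, 0]],
  [4.0, [1.48, 3.25, 0], [0, 0, 0]],
  [4.0, [1.48, 3.25, 0], [0, 0, 0]],
  [4.0, [1.48, 3.25, 0], [0, 0, 0]],
  [4.0, [1.48, 3.25, 0], [0, 0, 0]],
  [4.0, [0, 0, 3.5], [0, 0, 0]],
])

```text
clock: 26.55
tool_pos: [529.9, 335.6, 206.7]
orientation: [3.133, 0.005, 2.843]
ft_force: [2.0, 1.2, 0.9]
width: 0.47
gripper_force: 0.0
```

Call:
apply_moves([
  [4.0, [0, 0, 3.5], [0, 0, 0]],
  [4.0, [0, 0, 3.5], [0, 0, 0]],
  [4.0, [0, 0, 1.0], [0, 0, 0]],
  [4.0, [0, 0, 0], [0, 0, 0]],
  [4.0, [0, 0, 0], [0, 0, 0]],
  [4.0, [0, 0, 0], [0, 0, 0]],
])

```text
clock: 27.05
tool_pos: [529.0, 329.7, 123.8]
orientation: [3.139, 0.001, 2.839]
ft_force: [0.1, -0.3, -0.1]
width: 0.466
gripper_force: 0.0
```

```bash
python3 -c "
from h import *
im=snap('wrist','w9.png')
L=lambda x,y,z:rz(1.2684)@[x,y,z]+[528.35,330.24,0]
print([proj('wrist',L(x,y,38)).round() for x,y in((7,25),(7,-25),(-7,25),(-7,-25))],proj('wrist',L(0,0,12)))
h=cv2.cvtColor(im,cv2.COLOR_BGR2HSV)
m=((h[...,2]<60)).astype(np.uint8); k,_,st,ce=cv2.connectedComponentsWithStats(m)
print([(st[i].tolist(),ce[i].round()) for i in range(1,k) if st[i,4]>150])
go([528.35,330.24,44],1.2684+np.pi/2)
"
```

```text
[array([288., 193.]), array([287., 259.]), array([268., 193.]), array([268., 259.])] [277.9675709  215.54631277]
[([59, 70, 48, 23, 631], array([83., 82.])), ([272, 188, 17, 70, 1151], array([280., 222.])), ([0, 260, 560, 160, 40582], array([278., 369.]))]
rot [0.003 0.002 0.   ] shift cm [0.08 0.01 7.98] rows 2.0
```

Call:
apply_moves([
  [4.0, [0.05, 0, 3], [0, 0, 0]],
  [4.0, [0, 0, 3], [0, 0, 0]],
  [4.0, [0, 0, 1.5], [0, 0, 0]],
  [4.0, [0, 0, 0.5], [0, 0, 0]],
  [4.0, [0, 0, 0], [0, 0, 0]],
  [4.0, [0, 0, 0], [0, 0, 0]],
])

```text
clock: 27.6
tool_pos: [528.2, 330.3, 43.2]
orientation: [3.14, 0.001, 2.84]
ft_force: [0.0, 0.7, 0.4]
width: 0.467
gripper_force: 0.0
```

Call:
apply_moves([
  [1.0, [0, 0, 0], [0, 0, 0]],
  [1.0, [0, 0, 0], [0, 0, 0]],
  [1.0, [0, 0, 0], [0, 0, 0]],
  [1.0, [0, 0, 0], [0, 0, 0]],
  [1.0, [0, 0, 0], [0, 0, 0]],
  [1.0, [0, 0, 0], [0, 0, 0]],
], force=70)

```text
clock: 28.1
tool_pos: [528.2, 330.3, 43.2]
orientation: [3.139, 0.001, 2.84]
ft_force: [-0.4, -0.9, 10.0]
width: 0.143
gripper_force: 69.8
```

```bash
python3 -c "
from h import *
P=C(-125,0.5);print(P)
go([P[0],P[1],150],2.969);go(C(-125,0.5,115),2.969)"
```

```text
[ 530.01523345 -125.65250928    0.        ]
rot [ 0.002  0.001 -0.129] shift cm [ -8.01 -44.88 -10.68] rows 12.0
rot [ 0.002  0.001 -0.129] shift cm [ -8.01 -44.88  -7.18] rows 12.0
```

Call:
apply_moves([
  [1.0, [0, 0, -2], [0, 0, 0]],
  [1.0, [0, 0, -3], [0, 0, 0]],
  [1.0, [0, 0, -4], [0, 0, 0]],
  [1.0, [0, 0, -3], [0, 0, 0]],
  [1.0, [0, 0, 0], [0.001, 0, -0.065]],
  [1.0, [0, 0, 0], [0.001, 0, -0.064]],
  [1.0, [-0.3, -1.7, 0], [0, 0, 0]],
  [1.0, [-0.5, -2.8, 0], [0, 0, 0]],
])

```text
clock: 28.77
tool_pos: [527.4, 285.4, 162.0]
orientation: [-3.141, 0.0, 2.972]
ft_force: [0.9, -0.6, -2.3]
width: 0.139
gripper_force: 68.9
```

Call:
apply_moves([
  [1.0, [-0.62, -3.5, 0], [0, 0, 0]],
  [1.0, [-0.62, -3.5, 0], [0, 0, 0]],
  [1.0, [-0.62, -3.5, 0], [0, 0, 0]],
  [1.0, [-0.62, -3.5, 0], [0, 0, 0]],
  [1.0, [-0.62, -3.5, 0], [0, 0, 0]],
  [1.0, [-0.62, -3.5, 0], [0, 0, 0]],
  [1.0, [-0.62, -3.5, 0], [0, 0, 0]],
  [1.0, [-0.62, -3.5, 0], [0, 0, 0]],
])

```text
clock: 29.43
tool_pos: [528.1, -2.0, 162.8]
orientation: [-3.14, 0.0, 2.969]
ft_force: [1.2, -0.5, -2.5]
width: 0.143
gripper_force: 68.9
```

Call:
apply_moves([
  [1.0, [-0.62, -3.5, 0], [0, 0, 0]],
  [1.0, [-0.62, -3.5, 0], [0, 0, 0]],
  [1.0, [-0.62, -3.5, 0], [0, 0, 0]],
  [1.0, [-0.4, -2.3, 0], [0, 0, 0]],
  [1.0, [0, 0, 0], [0, 0, 0]],
  [1.0, [0, 0, 0], [0, 0, 0]],
  [1.0, [0, 0, 0], [0, 0, 0]],
  [1.0, [0, 0, 0], [0, 0, 0]],
])

```text
clock: 30.1
tool_pos: [528.7, -129.4, 162.4]
orientation: [-3.14, -0.0, 2.97]
ft_force: [0.1, -0.3, -2.3]
width: 0.144
gripper_force: 69.0
```

```bash
python3 -c "
from h import *
s=monitor.get_state();print(s['tool_pos'],s['ft_force'],s['torque'],s['width'])
im=snap('wrist','w10.png');
go(C(-130,0.5,111.5),2.969)"
```

```text
[ 528.67388514 -129.40644507  162.42736307] [ 0.10637075 -0.32927229 -2.30158761] [-0.00521201  0.08209889  0.0005426 ] 0.1436114365185717
rot [-0.002 -0.     0.001] shift cm [-0.06 -0.11  5.09] rows 2.0
```

View pics/w10.png

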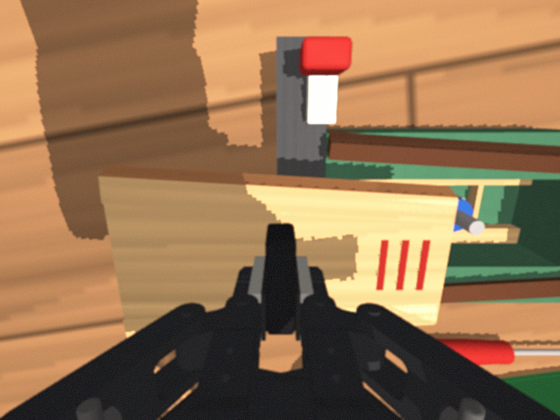

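The lid is held level at the mouth: stripes-end corners at (458,197) and (438,325), wide corner at (99,177), bar at (280,275). The bolt is clear at (325,55). I fit the lid's pose in the grip.

```bash
python3 -c "
from h import *
obj=[(90,38.1,131.2),(90,-38.1,131.2),(-90,49.1,131.2)]
q,r=fit('wrist',obj,[(458,197),(438,325),(99,177)],[530,-129,1.398]);print(q,r.tolist())
print('lid in case',rz(1.398).T@[q[0]-552,q[1]+2.6,0])
# shelf corners in the same view, as check on the case
for u,v,z in((277,38,62),(330,131,80)): print(rz(1.398).T@(px('wrist',u,v,z)-[552,-2.6,0]))
"
```

```text
[ 530.53843354 -127.74054267    1.40577647] [[0.6, 0.0], [-1.5, -0.6], [0.2, 0.3]]
lid in case [-126.96698021   -0.37442017    0.        ]
[-129.80551254  124.2586323    62.        ]
[-96.03469628  68.07103873  80.        ]
```

Call:
apply_moves([
  [1.0, [0.03, 0, 1.5], [0, 0, 0.006]],
  [1.0, [0, 0, 1.5], [0, 0, 0]],
  [1.0, [0, 0, 1.0], [0, 0, 0]],
  [1.0, [0, 0, 0.6], [0, 0, 0]],
  [1.0, [0, 0, 0.3], [0, 0, 0]],
  [1.0, [0, 0, 0], [0, 0, 0]],
  [1.0, [0, 0, 0], [0, 0, 0]],
  [1.0, [0, 0, 0], [0, 0, 0]],
])

```text
clock: 30.82
tool_pos: [528.6, -130.4, 113.8]
orientation: [-3.14, 0.0, 2.963]
ft_force: [0.6, 0.3, -2.1]
width: 0.142
gripper_force: 69.0
```

Call:
apply_moves([
  [1.0, [0, 0, 0.15], [0, 0, 0]],
  [1.0, [0, 0, 0], [0, 0, 0]],
  [1.0, [0, 0, 0], [0, 0, 0]],
])

```text
clock: 31.07
tool_pos: [528.3, -130.4, 111.8]
orientation: [-3.14, -0.0, 2.963]
ft_force: [0.0, -0.3, -2.6]
width: 0.141
gripper_force: 69.0
```

Call:
apply_moves([
  [1.0, [0, 0, 0.1], [0, 0, 0]],
  [1.0, [0, 0, 0], [0, 0, 0]],
  [1.0, [0, 0, 0], [0, 0, 0]],
])

```text
clock: 31.32
tool_pos: [528.4, -130.5, 111.1]
orientation: [-3.14, 0.0, 2.963]
ft_force: [-1.9, -0.1, 5.4]
width: 0.142
gripper_force: 69.9
```

Call:
apply_moves([
  [1.0, [0, 1.0, 0], [0, 0, 0]],
  [1.0, [0, 1.0, 0], [0, 0, 0]],
  [1.0, [0, 1.0, 0], [0, 0, 0]],
  [1.0, [0, 1.0, 0], [0, 0, 0]],
  [1.0, [0, 1.0, 0], [0, 0, 0]],
  [1.0, [0, 1.0, 0], [0, 0, 0]],
  [1.0, [0, 0, 0], [0, 0, 0]],
  [1.0, [0, 0, 0], [0, 0, 0]],
])

```text
clock: 31.98
tool_pos: [539.7, -70.1, 111.2]
orientation: [-3.141, 0.001, 2.964]
ft_force: [1.2, 4.8, 6.6]
width: 0.151
gripper_force: 70.1
```

```bash
python3 -c "
from h import *
s=monitor.get_state();print(rz(1.398).T@(s['tool_pos']-[552,-2.6,0]),rz(1.398).T@s['ft_force'],s['torque'],s['width'])"
```

```text
[-68.62333448   0.52045568 111.17742567] [ 4.94568085 -0.38175542  6.61077609] [ 0.98368007 -0.11858485  0.02239889] 0.15110232386430622
```

Call:
apply_moves([
  [1.0, [0, 1.0, 0], [0, 0, 0]],
  [1.0, [0, 1.0, 0], [0, 0, 0]],
  [1.0, [0, 1.0, 0], [0, 0, 0]],
  [1.0, [0, 1.0, 0], [0, 0, 0]],
  [1.0, [0, 0.8, 0], [0, 0, 0]],
  [1.0, [0, 0, 0], [0, 0, 0]],
  [1.0, [0, 0, 0], [0, 0, 0]],
])

```text
clock: 32.57
tool_pos: [547.6, -23.4, 111.2]
orientation: [-3.14, 0.0, 2.964]
ft_force: [-4.6, 2.0, 10.5]
width: 0.14
gripper_force: 70.8
```

```bash
python3 -c "
from h import *
s=monitor.get_state();print(rz(1.398).T@(s['tool_pos']-[552,-2.6,0]),rz(1.398).T@s['ft_force'],s['torque'],s['width'])"
```

```text
[-21.24410077   0.78218608 111.16041351] [ 1.15382337  4.90435722 10.50961257] [0.40565128 0.89937951 0.19654299] 0.13989475145376587
```

Call:
apply_moves([
  [1.0, [0.05, 0.5, -0.03], [0, 0, 0]],
  [1.0, [0, 0.5, 0], [0, 0, 0]],
  [1.0, [0, 0.5, 0], [0, 0, 0]],
  [1.0, [0, 0, 0], [0, 0, 0]],
  [1.0, [0, 0, 0], [0, 0, 0]],
])

```text
clock: 32.98
tool_pos: [549.2, -9.3, 111.2]
orientation: [-3.139, -0.001, 2.963]
ft_force: [-7.2, -4.4, 10.6]
width: 0.148
gripper_force: 70.7
```

```bash
python3 -c "
from h import *
s=monitor.get_state();print(rz(1.398).T@(s['tool_pos']-[552,-2.6,0]),rz(1.398).T@s['ft_force'],s['torque'],s['width'])"
```

```text
[ -7.11899033   1.60592383 111.16403349] [-5.52096688  6.30303318 10.5701301 ] [-0.87049662  1.35503389  0.2691467 ] 0.148149253931989
```

Call:
apply_moves([
  [1.0, [0.08, 0.2, -0.03], [0, 0, 0]],
  [1.0, [0, 0.2, 0], [0, 0, 0]],
  [1.0, [0, 0, 0], [0, 0, 0]],
  [1.0, [0, 0, 0], [0, 0, 0]],
])

```text
clock: 33.32
tool_pos: [549.7, -4.9, 111.2]
orientation: [-3.14, -0.0, 2.963]
ft_force: [-0.7, -1.9, 2.4]
width: 0.145
gripper_force: 69.7
```

```bash
python3 -c "
from h import *
s=monitor.get_state();print(rz(1.398).T@(s['tool_pos']-[552,-2.6,0]),rz(1.398).T@s['ft_force'],s['torque'],s['width'])"
```

```text
[ -2.66952005   1.87497666 111.18349815] [-2.03074308  0.38672845  2.41614317] [-0.25391942 -0.11439081  0.32165344] 0.1449930036833433
```

Call:
apply_moves([
  [1.0, [0, 0.2, 0], [0, 0, 0]],
  [1.0, [0, 0, 0], [0, 0, 0]],
  [1.0, [0, 0, 0], [0, 0, 0]],
])

```text
clock: 33.57
tool_pos: [550.0, -3.3, 111.2]
orientation: [-3.139, -0.0, 2.963]
ft_force: [-0.9, -4.4, 3.2]
width: 0.144
gripper_force: 69.9
```

Call:
apply_moves([
  [1.0, [0, 0.15, 0], [0, 0, 0]],
  [1.0, [0, 0, 0], [0, 0, 0]],
  [1.0, [0, 0, 0], [0, 0, 0]],
])

```text
clock: 33.82
tool_pos: [550.2, -2.1, 111.2]
orientation: [-3.139, -0.0, 2.963]
ft_force: [-1.2, -6.7, 4.6]
width: 0.147
gripper_force: 70.0
```

```bash
python3 -c "
from h import *
s=monitor.get_state();print(rz(1.398).T@(s['tool_pos']-[552,-2.6,0]),rz(1.398).T@s['ft_force'],s['torque'],s['width'])"
```

```text
[  0.20566362   1.86434692 111.20812884] [-6.77014886  0.02924489  4.57930403] [-1.27640098  0.1830394   0.4824354 ] 0.14694022940448498
```

Call:
apply_moves([
  [1.0, [0, 0.2, 0], [0, 0, 0]],
  [1.0, [0, 0, 0], [0, 0, 0]],
  [1.0, [0, 0, 0], [0, 0, 0]],
])

```text
clock: 34.07
tool_pos: [550.3, -1.7, 111.2]
orientation: [-3.136, -0.0, 2.962]
ft_force: [-3.6, -19.9, 6.0]
width: 0.146
gripper_force: 70.5
```

Call:
apply_moves([
  [1.0, [0, 0.2, 0], [0, 0, 0]],
  [1.0, [0, 0, 0], [0, 0, 0]],
  [1.0, [0, 0, 0], [0, 0, 0]],
])

```text
clock: 34.32
tool_pos: [550.3, -1.4, 111.2]
orientation: [-3.132, -0.0, 2.961]
ft_force: [-7.0, -32.9, 8.9]
width: 0.146
gripper_force: 71.0
```

```bash
python3 -c "
from h import *
s=monitor.get_state();print(rz(1.398).T@(s['tool_pos']-[552,-2.6,0]),rz(1.398).T@s['ft_force'],s['torque'],s['width'])"
```

```text
[  0.85983811   1.88629275 111.16852179] [-33.59742507   1.23711734   8.90655796] [-6.5890339   1.15098705  0.47911811] 0.14649647059345713
```

Jammed firmly at x ≈ 0.9 mm with 33 N. I relax, release and rise.

Call:
apply_moves([
  [1.0, [0, -0.3, -0.03], [0, 0, 0]],
  [1.0, [0, 0, 0], [0, 0, 0]],
  [4.0, [0, 0, 0], [0, 0, 0]],
  [4.0, [0, 0, 0], [0, 0, 0]],
  [4.0, [0, 0, 0], [0, 0, 0]],
  [4.0, [0, 0, 0], [0, 0, 0]],
  [4.0, [0, 0, -3], [0, 0, 0]],
  [4.0, [0, 0, -4], [0, 0, 0]],
])

```text
clock: 34.98
tool_pos: [548.4, -0.3, 179.5]
orientation: [-3.139, -0.006, 2.963]
ft_force: [1.5, -0.6, 1.1]
width: 0.468
gripper_force: 0.0
```

Call:
apply_moves([
  [4.0, [0, 0, -4], [0, 0, 0]],
  [4.0, [0, 0, 0], [0, 0, 0]],
  [4.0, [0, 0, 0], [0, 0, 0]],
  [4.0, [0, 0, 0], [0, 0, 0]],
])

```text
clock: 35.32
tool_pos: [550.4, -0.3, 221.1]
orientation: [-3.14, -0.001, 2.963]
ft_force: [-1.3, -0.7, -0.9]
width: 0.466
gripper_force: 0.0
```

```bash
python3 -c "
from h import *
im=snap('wrist','w11.png')
h=cv2.cvtColor(im,cv2.COLOR_BGR2HSV)
m=((h[...,2]<60)).astype(np.uint8); k,_,st,ce=cv2.connectedComponentsWithStats(m)
print([(st[i].tolist(),ce[i].round()) for i in range(1,k) if st[i,4]>150])
for x in(-7,7):
  for y in (25,-25): print(x,y,[proj('wrist',C(x,y,z)).round(1) for z in (106,80)])
m=((h[...,0]<6)|(h[...,0]>174))&(h[...,1]>190)&(h[...,2]>150)
k,_,st,ce=cv2.connectedComponentsWithStats(m.astype(np.uint8))
print('red',[(st[i].tolist(),(rz(1.398).T@(px('wrist',*ce[i],80)-[552,-2.6,0])).round(1)) for i in range(1,k) if st[i,4]>15])
go(C(-108,109,160),1.398)
"
```

```text
[([386, 163, 11, 83, 160], array([391., 203.])), ([271, 182, 16, 61, 877], array([278., 211.])), ([0, 259, 560, 161, 40560], array([281., 369.]))]
-7 25 [array([266.9, 188. ]), array([268.2, 181.1])]
-7 -25 [array([268. , 247.3]), array([269.1, 235.6])]
7 25 [array([285. , 187.9]), array([284.6, 181.1])]
7 -25 [array([285. , 247.2]), array([284.6, 235.5])]
red [([109, 60, 35, 21, 676], array([-115.1,  112.8,   80. ])), ([340, 192, 3, 30, 44], array([56.7,  2.2, 80. ])), ([353, 192, 3, 30, 43], array([67.7,  2.8, 80. ])), ([365, 192, 4, 30, 44], array([78.7,  2.4, 80. ])), ([290, 309, 37, 19, 616], array([  29.5, -112.8,   80. ]))]
rot [-0.003 -0.     1.565] shift cm [-10.99 -10.67   6.05] rows 14.0
```

The bar sits at +1–2 mm x and the lid is straight. Next the bolt.

Call:
apply_moves([
  [4.0, [0, 0, 0], [0, 0, 0.12]],
  [4.0, [0, 0, 0], [0, 0, 0.12]],
  [4.0, [0, 0, 0], [0, 0, 0.12]],
  [4.0, [0, 0, 0], [0, 0, 0.12]],
  [4.0, [0, 0, 0], [0, 0, 0.12]],
  [4.0, [0, 0, 0], [0, 0, 0.12]],
  [4.0, [0, 0, 0], [0, 0, 0.12]],
  [4.0, [0, 0, 0], [0, 0, 0.12]],
])

```text
clock: 36.03
tool_pos: [549.7, -0.4, 219.9]
orientation: [-3.138, -0.0, 1.997]
ft_force: [0.1, -0.4, 0.7]
width: 0.468
gripper_force: 0.0
```

Call:
apply_moves([
  [4.0, [0, 0, 0], [0, 0, 0.12]],
  [4.0, [0, 0, 0], [0, 0, 0.12]],
  [4.0, [0, 0, 0], [0, 0, 0.12]],
  [4.0, [0, 0, 0], [0, 0, 0.12]],
  [4.0, [0, 0, 0], [0, 0, 0.12]],
  [4.0, [-3.5, -3.5, 0], [0, 0, 0]],
  [3.8, [-2.5, -2.5, 0], [0, 0, 0]],
  [3.8, [-2.5, -2.5, 0], [0, 0, 0]],
])

```text
clock: 36.7
tool_pos: [456.8, -65.9, 219.8]
orientation: [-3.138, 0.002, 1.404]
ft_force: [-0.7, -0.9, 1.2]
width: 0.446
gripper_force: 0.0
```

Call:
apply_moves([
  [3.8, [-2.5, -2.2, 0], [0, 0, 0]],
  [3.8, [0, 0, 2], [0, 0, 0]],
  [3.8, [0, 0, 2], [0, 0, 0]],
  [3.8, [0, 0, 2], [0, 0, 0]],
  [3.8, [0, 0, 0], [0, 0, 0]],
  [3.8, [0, 0, 0], [0, 0, 0]],
  [3.8, [0, 0, 0], [0, 0, 0]],
])

```text
clock: 37.28
tool_pos: [433.0, -86.6, 162.1]
orientation: [-3.141, 0.002, 1.403]
ft_force: [-0.2, 0.1, 0.3]
width: 0.444
gripper_force: 0.0
```

```bash
python3 -c "
from h import *
im=snap('wrist','w12.png')
h=cv2.cvtColor(im,cv2.COLOR_BGR2HSV)
m=((h[...,0]<6)|(h[...,0]>174))&(h[...,1]>190)&(h[...,2]>150)
k,_,st,ce=cv2.connectedComponentsWithStats(m.astype(np.uint8))
print('red',[(st[i].tolist(),(rz(1.398).T@(px('wrist',*ce[i],106)-[552,-2.6,0])).round(1)) for i in range(1,k) if st[i,4]>100])
go(C(-108,109,105),1.398)
"
```

```text
red [([259, 219, 25, 46, 893], array([-99.8, 107.9, 106. ]))]
rot [0.    0.002 0.005] shift cm [-0.48 -0.65  5.74] rows 2.0
```

Call:
apply_moves([
  [3.8, [-0.48, -0.6, 0], [0, 0, 0.005]],
  [3.8, [0, 0, 2.5], [0, 0, 0]],
  [3.8, [0, 0, 2], [0, 0, 0]],
  [3.8, [0, 0, 1.2], [0, 0, 0]],
  [3.8, [0, 0, 0], [0, 0, 0]],
  [3.8, [0, 0, 0], [0, 0, 0]],
])

```text
clock: 37.83
tool_pos: [425.9, -90.6, 105.1]
orientation: [-3.141, 0.002, 1.398]
ft_force: [-0.2, 0.5, 0.4]
width: 0.444
gripper_force: 0.0
```

Call:
apply_moves([
  [1.0, [0, 0, 0], [0, 0, 0]],
  [1.0, [0, 0, 0], [0, 0, 0]],
  [1.0, [0, 0, 0], [0, 0, 0]],
  [1.0, [0, 0, 0], [0, 0, 0]],
  [1.0, [0, 0, 0], [0, 0, 0]],
  [1.0, [0, 0, 0], [0, 0, 0]],
], force=30)

```text
clock: 38.33
tool_pos: [426.8, -90.7, 105.8]
orientation: [3.14, 0.002, 1.398]
ft_force: [-0.9, -1.1, 7.3]
width: 0.18
gripper_force: 33.4
```

Call:
apply_moves([
  [1.0, [0, 0.6, 0], [0, 0, 0]],
  [1.0, [0, 0.6, 0], [0, 0, 0]],
  [1.0, [0, 0.6, 0], [0, 0, 0]],
  [1.0, [0, 0.6, 0], [0, 0, 0]],
  [1.0, [0, 0.6, 0], [0, 0, 0]],
  [1.0, [0, 0.6, 0], [0, 0, 0]],
  [1.0, [0, 0.4, 0], [0, 0, 0]],
  [1.0, [0, 0, 0], [0, 0, 0]],
])

```text
clock: 39.0
tool_pos: [467.1, -97.6, 105.9]
orientation: [3.14, 0.002, 1.398]
ft_force: [2.6, -0.6, 3.6]
width: 0.181
gripper_force: 33.1
```

```bash
python3 -c "
from h import *
s=monitor.get_state();print(rz(1.398).T@(s['tool_pos']-[552,-2.6,0]),rz(1.398).T@s['ft_force'],s['width'])"
```

```text
[-108.2052032    67.31545209  105.85637845] [-0.1014117  -2.70491824  3.61576334] 0.18127065024012076
```

Call:
apply_moves([
  [1.0, [0, 0.3, 0], [0, 0, 0]],
  [1.0, [0, 0.2, 0], [0, 0, 0]],
  [1.0, [0, 0, 0], [0, 0, 0]],
  [1.0, [0, 0, 0], [0, 0, 0]],
])

```text
clock: 39.33
tool_pos: [470.6, -98.2, 105.8]
orientation: [3.141, 0.002, 1.398]
ft_force: [-6.0, 2.2, 12.0]
width: 0.179
gripper_force: 34.1
```

```bash
python3 -c "
from h import *
s=monitor.get_state();print(rz(1.398).T@(s['tool_pos']-[552,-2.6,0]),rz(1.398).T@s['ft_force'],s['width'])"
```

```text
[-108.21136434   63.75934071  105.82727246] [ 1.17365338  6.34076131 12.01599621] 0.17904615290306308
```

Call:
apply_moves([
  [1.0, [0, 0.1, 0], [0, 0, 0]],
  [1.0, [0, 0, 0], [0, 0, 0]],
  [1.0, [0, 0, 0], [0, 0, 0]],
  [1.0, [0, 0, 0], [0, 0, 0]],
])

```text
clock: 39.67
tool_pos: [470.7, -98.3, 105.8]
orientation: [-3.14, 0.002, 1.398]
ft_force: [-14.7, 2.8, 19.8]
width: 0.177
gripper_force: 35.0
```

Call:
apply_moves([
  [1.0, [0, -0.1, 0], [0, 0, 0]],
  [3.8, [0, 0, 0], [0, 0, 0]],
  [3.8, [0, 0, 0], [0, 0, 0]],
  [3.8, [0, 0, 0], [0, 0, 0]],
  [3.8, [0, 0, -2], [0, 0, 0]],
  [3.8, [0, 0, -4], [0, 0, 0]],
  [3.8, [0, 0, -4], [0, 0, 0]],
  [3.8, [0, 0, 0], [0, 0, 0]],
])

```text
clock: 40.33
tool_pos: [473.2, -98.6, 211.4]
orientation: [3.133, 0.002, 1.398]
ft_force: [1.2, 0.4, 1.1]
width: 0.439
gripper_force: 0.0
```

Call:
apply_moves([
  [3.8, [0, 0, 0], [0, 0, 0]],
  [3.8, [0, 0, 0], [0, 0, 0]],
  [3.8, [0, 0, 0], [0, 0, 0]],
  [3.8, [0, 0, 0], [0, 0, 0]],
])

```text
clock: 40.67
tool_pos: [469.9, -98.0, 203.5]
orientation: [-3.139, 0.002, 1.398]
ft_force: [0.1, 0.1, -0.5]
width: 0.444
gripper_force: 0.0
```

```bash
python3 -c "
from h import *
im=snap('wrist','w13.png')
h=cv2.cvtColor(im,cv2.COLOR_BGR2HSV)
m=((h[...,0]<6)|(h[...,0]>174))&(h[...,1]>190)&(h[...,2]>150)
k,_,st,ce=cv2.connectedComponentsWithStats(m.astype(np.uint8))
print('red',[(st[i].tolist(),(rz(1.398).T@(px('wrist',*ce[i],106)-[552,-2.6,0])).round(1)) for i in range(1,k) if st[i,4]>100])
m=((h[...,2]<60)).astype(np.uint8); k,_,st,ce=cv2.connectedComponentsWithStats(m)
print('bar',[(st[i].tolist(),(rz(1.398).T@(px('wrist',*ce[i],100)-[552,-2.6,0])).round(1)) for i in range(1,k) if 150<st[i,4]<5000])
"
```

```text
red [([520, 0, 40, 63, 1768], array([ 20.2, -96.5, 106. ])), ([272, 196, 20, 39, 674], array([-101.1,   63.3,  106. ]))]
bar [([336, 53, 81, 25, 1892], array([  1.5,   1.4, 100. ])), ([546, 324, 14, 55, 535], array([-228.7, -177.4,  100. ]))]
```

The bolt is at its end stop (knob at y 63) and the lid is at +1.5 mm. I hand in.

```bash
python3 -c "
from h import *
print(order.finish_job())"
```

```text
the job is handed in; nothing more can be done
None
```

The job is handed in, with no verdict returned: the three cutters present (red, orange, blue) stand in their pockets, the lid is jammed about 1.5 mm past home, and the bolt is shut to its end stop.

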